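Work the push stick out of its case and feed the blank home in the drill jig

ROBOT

A 6-joint arm with a two-finger parallel gripper is mounted at the origin on the work surface. World frame = base frame: x ahead of the robot, y to its left, z up, the work surface at z = 0. Lengths are in mm, angles in rad, forces in N, time in s.
With the tool pointing down it reaches from about 300 to 850 mm from the base axis. Payload 5.4 kg.
Tool frame: the origin (TCP) lies midway between the tips of the shut fingers; the grasp point (between the pads) lies 19 mm behind it; z points along the fingers, y is the direction in which the jaws open and shut (so a half turn about z gives the same grasp; the last joint's range is limited). The gripper opens to 85 mm and grips with 20 to 120 N. Pads are 22 mm wide; open, the fingers measure 114 mm over their backs; the gripper's body (76 mm by 85 mm) begins 54 mm behind the grasp point. The pads swing forward as they close: fully open they stand 13 mm farther back than shut.
Start: joints at [-1.343, 0.158, 1.597, -0, 1.386, -0.21], TCP at [243.745, -520.763, 231.299] pointing down, gripper open.
Joint ranges: [-2.91, 2.91], [-0.94, 2.29], [0.18, 2.7], [-1.29, 4.43], [0.17, 2.64], [-3, 3]. Speed limits (rad/s): [2.57, 2.57, 3.14, 3.14, 3.14, 3.14].

INTERFACE

Orientations are given as a unit quaternion [x, y, z, w].
In Python, from station import robot, vision gives the robot as it stands. The module is installed in compiled form; this text tells all that it offers.
- The arm moves only by the tool move_arm, never from a script. Its argument "steps" is a list of rows, each a list of 3 entries, a list of its own where there are three numbers: the shift along the tool's x, y, z in mm, then the turn, a rotation vector about the tool's x, y, z in rad, then the opening, from -1 (shut) to 1 (fully open). In form: [[[tx, ty, tz], [rx, ry, rz], fingers], ...]. A call has 1 to 8 rows; each row is the pose to reach, as a shift and turn from the pose measured when the call began, along the tool's axes at that moment; what a row does not reach only later rows make up. A row lasts 1/8 s, in which the tool goes at most 62.5 mm and 10.7 degrees, less where a joint would pass 70% of its speed; a pose out of reach is approached as far as the arm can. A call with a gripper value outside its range is refused whole. The fingers move at their own pace and stop on an object; "force" is the grip in N (left out, the last holds). Time passes only in rows, so rows that repeat a pose let the fingers close. It gives the time, the measured TCP pose, the force and the opening at its end, in the units of the state.
- robot.read_state(): the state, without advancing time (a new reading comes with each control period).
- vision.camera(name): name is "scene" or "top"; returns (picture, depth): 400x640x3 uint8, red, green, blue; 400x640 float32, mm along the optical axis (not along the pixel's ray), 0 where there is no reading.
- vision.camera_params(name): a dict with "mtx" (3x3 intrinsics, pixels), "world_from_camera" (4x4, takes a point from camera to world coordinates). Camera axes: x right, y down, z forward; pixel columns grow to the right and rows downward; lengths in mm; the calibration is good to about 2 mm. A picture is of the moment at which its call begins. camera_params takes no time and is no camera call.
- robot.sign_off(): hands the job in, once; it reports no verdict.
The state is a dict: "clock": time; "joints": joint angles; "qd": joint speeds; "joint_torque": joint torques, N m; "position": TCP position; "orientation": TCP orientation; "ft_force": force on the tool from outside, world axes, zero at the start; "wrist_torque": the same for the moment, N m; "grip_width": finger opening in mm.
Only numpy, scipy, OpenCV 4.12 (cv2) and the standard library are available. Lean on these libraries where they do the work, as an engineer would, in place of code of your own. Each camera call takes 0.05 s, during which the arm holds its last target.

TASK

Pull the wooden push stick out of its tight cutout in the tool case, twisting it a little to and fro as you draw it up so that the case stays down on the bench; keep clear of the vise and leave the other two tools in the case and everything else lying about where it is. With the foot of the stick, not with the gripper, push the steel blank along the channel of the drill jig until it is fully home against the end stop, and then stand the stick in the open tin.

Things in the scene. Friction and masses are not known exactly. Their poses are not given: they have to be found in the camera images.
- stick: Pale wooden push stick, 150 mm long, 70 g: round rod, 16 mm in diameter, with a flat paddle handle on top, 40 mm wide (own y), 14 mm thick (own x), from 100 to 150 mm above the foot. Origin: centre of the flat foot; own z up the rod. Starts upright in one of the case's cutouts, sunk 30 mm in the foam, its own x within 0.6 rad of the case's own x.
- stick_foot (a point): Centre of the push stick's lower (foot) end, axes as of the stick.
- stick_grip (a point): Middle of the stick's paddle handle, 128 mm above the foot: pinch it across the 14 mm thickness (own x).
- case: Tool case without lid: plywood box 110 (own x) by 250 (own y) by 46 mm high, about 1.4 kg, LOOSE on the bench. Origin: centre of the underside. Dark foam inlay, top at 42 mm, with three upright cutouts in a row at own y = -70, 0, +70 mm, own x = 0, each 30 mm deep (floor 12 mm above the underside), holding one tool each.
- case_cutout (a point): Mouth of the middle cutout. Springy foam faces in own +x and -x squeeze a 16 mm shank with dry friction: about 21 N to pull it straight, but 12 N tips the case (end cutout) and 19 N lifts it. While the shank twists the friction against rising falls: 0.4 rad each way with 2 to 3 mm of rise per stroke draws it out, the case staying down. 2 mm of play in own y.
- reamer: Steel reamer with a T-handle: 16 mm shank, cross bar 74 mm long (own y) and 14 mm thick, centred 114 mm above its foot, any way round. Origin: centre of the foot. Stands in another cutout of the case and stays there.
- drift: Steel drift with a black ball knob: 16 mm shank, ball 34 mm in diameter centred 112 mm above its foot. Origin: centre of the foot. Stands in another cutout of the case and stays there.
- jig: Drill jig bolted to the bench; own x = feed direction, own y = 0 the channel's middle. Base plate 12 mm thick, own x -150 to 140 mm, own y +-50. Two dark rails, 18 mm high, leave a channel 26 mm wide; channel floor 12 mm, rail tops 30 mm above the bench. A bridge with a drill bush crosses at own x 50 to 90 mm, top 47 mm. Origin: at bench level.
- jig_stop (a point): Middle of the end stop's face at the channel floor: own x = 105 mm, y = 0, z = 12 mm in the jig. Axes as of the jig: own x = feed direction.
- jig_mouth (a point): Open mouth of the jig's channel at the channel floor: own x = -135 mm in the jig; the rails flare outwards over the last 24 mm.
- blank: Bright steel bar (dropout blank), 90 mm long (own x), 24 mm wide, 10 mm thick, about 170 g, lying loose in the jig's channel, slides easily (1 to 2 N). Origin: centre of the underside. Its front end starts 72 to 122 mm short of the end stop.
- blank_front (a point): Middle of the lower edge of the blank's front end (towards the stop); the back end is 90 mm behind it.
- tin: Open round metal tin, empty, loose on the bench: rim 90 mm across (84 mm inside), 95 mm high, 0.5 kg. Origin: centre of the underside.
- vise: Grey bench vise fixed to the bench with a teal frame tube, 29 mm in diameter, upright in its jaws, top 260 mm above the bench. Vise 145 mm high, up to 124 mm wide, from 90 mm in front of the tube (own -x) to 125 mm behind it. Origin: bench level under the tube's axis. Obstacle: not to be touched.
- file: Flat file with wooden handle lying on the bench, 240 mm long (own x), 25 mm high. Bystander.
- hammer: Hammer with wooden handle lying on the bench along own x, about 40 mm high. Bystander.
- shell: Bottom bracket shell: short steel tube, 40 mm in diameter, 68 mm tall, standing on end. Origin: centre of the underside. Bystander.
Things that resemble listed ones, but are neither listed nor needed, are in the scene too. There is more than one size of the tin; the job needs the smallest.

How it is judged (in metres and radians):
On the way, in this order (a step that is already met when the one before it is completed fails the run):
1. the push stick is drawn out of the case, its foot clear above the foam (z of stick_foot in the frame of case above 0.06 m), for 0.1 s.
2. the blank lies fully home against the end stop, pushed there with the stick (x of blank_front in the frame of jig_stop above -0.003 m and z of blank_front in the frame of jig_stop below 0.004 m), for 0.2 s.
At the end, for the whole second after the job is handed in: The blank lies flat in the channel, its front end within 3 mm of the end stop; the stick stands in the upright tin, its foot within 30 mm of the tin's underside; the case stands flat with the other two tools seated in it (raised under 10 mm); all at rest (all of step 2 and horizontal distance between stick_foot and tin below 0.04 m and z of stick_foot in the frame of tin below 0.03 m and angle between tin's own z axis and vertical below 0.1 rad and angle between case's own z axis and vertical below 0.03 rad and z of each of reamer, drift in the frame of case below 0.022 m and linear speed of each of stick, blank, tin, case below 0.03 m/s); the robot touches nothing.
It fails at once if the case is lifted by more than 10 mm, tipped by more than 0.08 rad or shifted by more than 40 mm (height (world z) of case above 0.01 m or angle between case's own z axis and vertical above 0.08 rad or distance of case from where it was at the start of the episode above 0.04 m).
It fails at once if another tool is pulled up out of the case by 10 mm or more (z of any of reamer, drift in the frame of case above 0.022 m).
It fails at once if the gripper or arm touches the blank (contact force between any of the fingers, the arm and blank above 0.5 N).
It fails at once if the arm, the gripper or the stick bumps the vise or the tube in it (contact force between any of the fingers, the arm, stick and vise above 2 N).
It fails at once if a bystander (file, hammer, shell) is moved by more than 30 mm (distance of any of file, hammer, shell from where it was at the start of the episode above 0.03 m).
It also fails if it takes over 72 s, if anything falls off the work surface, if the arm or the gripper's body presses on something with over 40 N, if the wrist force passes 120 N, or if a joint passes its speed limit or range.

## Working session

There is one attempt and no reset: what is moved stays moved. The work goes in short steps, Python scripts to look and compute and a tool call to move; the robot and the scene stay as the last step left them, time stands still between calls to the robot, and variables do not carry over. Pictures are saved under pics/ and viewed, and the job is handed in when it is done.

Besides the shell and the picture viewer there is one more tool, called after ">>>" by a JSON object that holds its "op" and its "data", one argument or row to a line. move_arm: Moves the arm, as the interface text tells. Its arguments: {"type":"object","properties":{"steps":{"type":"array","items":{"type":"array"}},"force":{"type":"number"}},"required":["steps"]}

```bash
mkdir -p pics
python3 - <<'E'
from station import robot, vision
import cv2, numpy as np
print(robot.read_state())
for n in ("scene","top"):
    im,d=vision.camera(n); p=vision.camera_params(n)
    cv2.imwrite(f"pics/{n}0.png",im[:,:,::-1]); np.savez(f"{n}0.npz",im=im,d=d,m=p["mtx"],T=p["world_from_camera"])
    print(n,p)
E
```

```text
{'clock': 0.0, 'joints': array([-1.34307027e+00,  1.59067240e-01,  1.59825042e+00,  2.44837898e-05,
        1.38620398e+00, -2.10111755e-01]), 'qd': array([ 1.33860080e-04,  8.22716652e-04,  1.30185481e-03, -1.34179845e-03,
        5.38293544e-05,  3.78479312e-04]), 'joint_torque': array([-1.28158328e-03, -3.96006417e+01, -3.31428659e+01, -3.58317520e-04,
        8.38254753e-03, -7.79069182e-06]), 'position': array([ 243.63096898, -520.16356631,  230.29757713]), 'orientation': array([ 9.76132842e-01,  2.17172155e-01,  3.53694392e-06, -9.64562549e-04]), 'ft_force': array([ 0.07101166, -0.21376304,  0.24270859]), 'wrist_torque': array([ 0.02623729, -0.00202386, -0.03760441]), 'grip_width': 85.45696566362405}
scene {'mtx': array([[371.52303597,   0.        , 315.8830526 ],
       [  0.        , 371.52303597, 197.60004494],
       [  0.        ,   0.        ,   1.        ]]), 'world_from_camera': array([[-8.46999256e-01,  2.65816727e-01, -4.60362604e-01,
         9.67532933e+02],
       [ 5.31185406e-01,  4.57155968e-01, -7.13337568e-01,
         7.19328801e+02],
       [ 2.08404544e-02, -8.48734286e-01, -5.28408731e-01,
         6.72622372e+02],
       [ 0.00000000e+00,  0.00000000e+00,  0.00000000e+00,
         1.00000000e+00]])}
top {'mtx': array([[366.74861434,   0.        , 320.2790207 ],
       [  0.        , 366.74861434, 196.20503916],
       [  0.        ,   0.        ,   1.        ]]), 'world_from_camera': array([[ 5.55192768e-02, -9.78439132e-01,  1.98933343e-01,
         2.73046911e+02],
       [-9.98449240e-01, -5.35896259e-02,  1.50753650e-02,
        -1.27302412e+01],
       [-4.08956360e-03, -1.99461818e-01, -9.79897065e-01,
         1.32385941e+03],
       [ 0.00000000e+00,  0.00000000e+00,  0.00000000e+00,
         1.00000000e+00]])}
```

View pics/scene0.png

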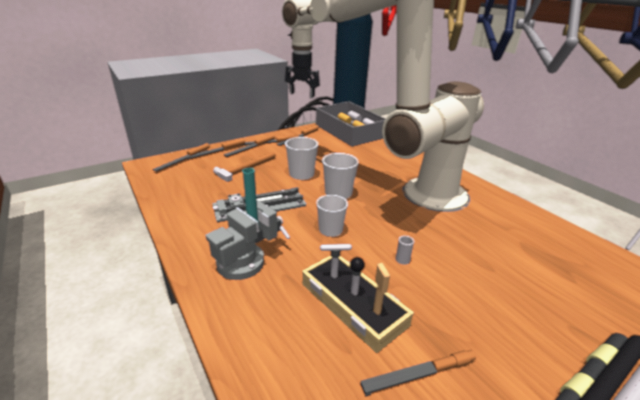

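View pics/top0.png

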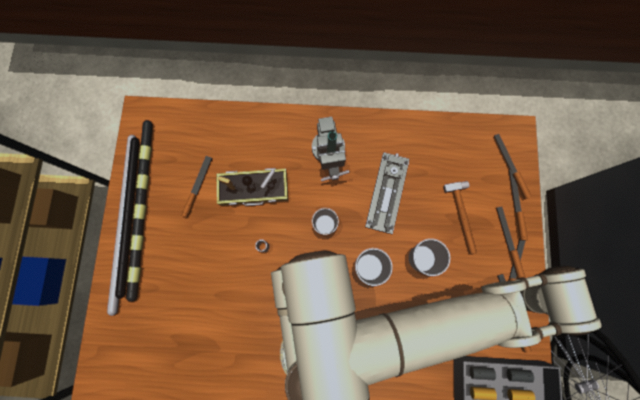

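```bash
cat > h.py <<'E'
import numpy as np, cv2
def load(n):
    z=np.load(n); return z["im"],z["d"],z["m"],z["T"]
def cloud(n):
    im,d,m,T=load(n); v,u=np.indices(d.shape)
    p=np.stack([(u-m[0,2])/m[0,0]*d,(v-m[1,2])/m[1,1]*d,d],-1)
    w=p@T[:3,:3].T+T[:3,3]; w[d<=0]=np.nan
    return im,w
def crop(n,out,u0,v0,u1,v1,s):
    im=load(n)[0][v0:v1,u0:u1,::-1]
    cv2.imwrite(out,cv2.resize(im,None,fx=s,fy=s,interpolation=cv2.INTER_CUBIC))
def proj(m,T,P):
    q=(np.atleast_2d(P)-T[:3,3])@T[:3,:3]; q=q@m.T; return q[:,:2]/q[:,2:]
def raise_px(m,T,uv,z):
    uv=np.atleast_2d(uv).astype(float); r=np.c_[uv,np.ones(len(uv))]@np.linalg.inv(m).T@T[:3,:3].T
    return T[:3,3]+r*((z-T[2,3])/r[:,2:])
E
python3 - <<'E'
from h import *
crop("top0.npz","pics/tc1.png",200,140,300,215,8)
crop("top0.npz","pics/tc2.png",300,110,420,250,4)
crop("scene0.npz","pics/sc1.png",290,220,420,350,5)
crop("scene0.npz","pics/sc2.png",200,130,370,280,4)
for n in("top0.npz","scene0.npz"):
    im,w=cloud(n)
    z=w[...,2]; ok=(w[...,0]>200)&(w[...,0]<800)&(abs(w[...,1])<600)
    # bench plane
    b=ok&(abs(z)<15); print(n,np.nanmedian(z[b]),np.nanstd(z[b]))
    cv2.imwrite("pics/z_"+n[:3]+".png",cv2.resize(np.clip(np.nan_to_num(z),0,250).astype(np.uint8),(800,500),interpolation=cv2.INTER_NEAREST))
E
```

```text
top0.npz -0.20509524757085273 3.499666452158135
scene0.npz 1.0188870476617922 2.5819593497489466
```

View pics/tc1.png

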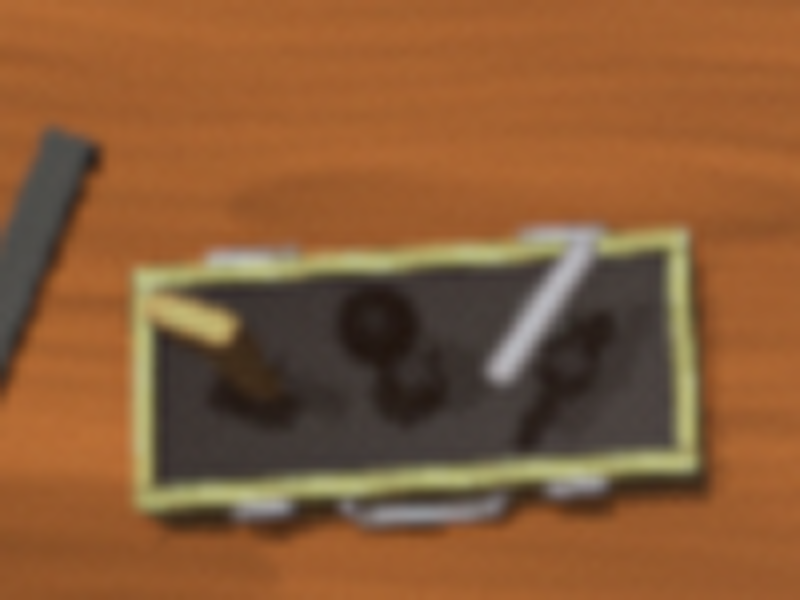

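View pics/tc2.png

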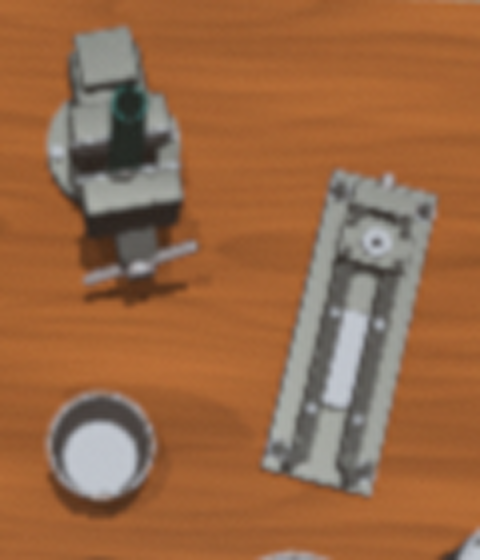

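View pics/sc1.png

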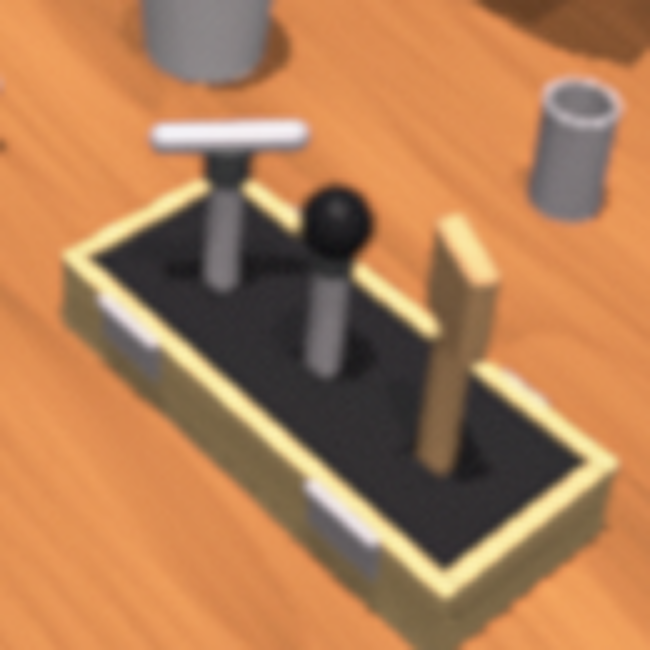

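View pics/sc2.png

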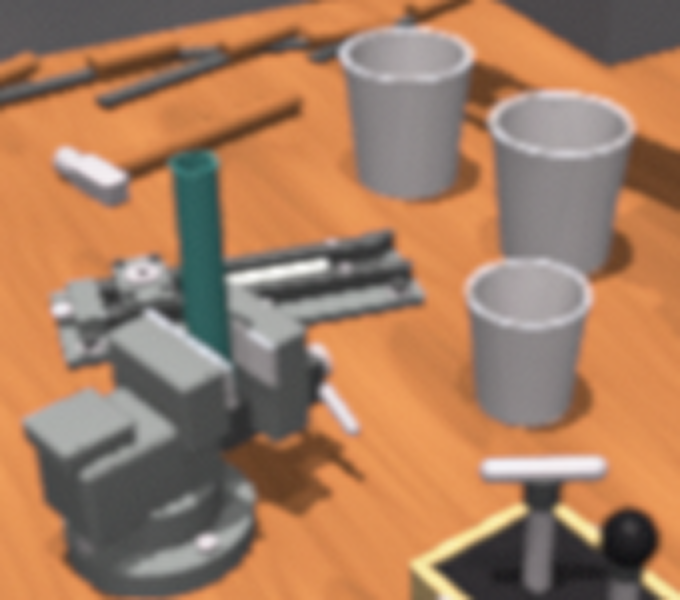

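View pics/z_top.png

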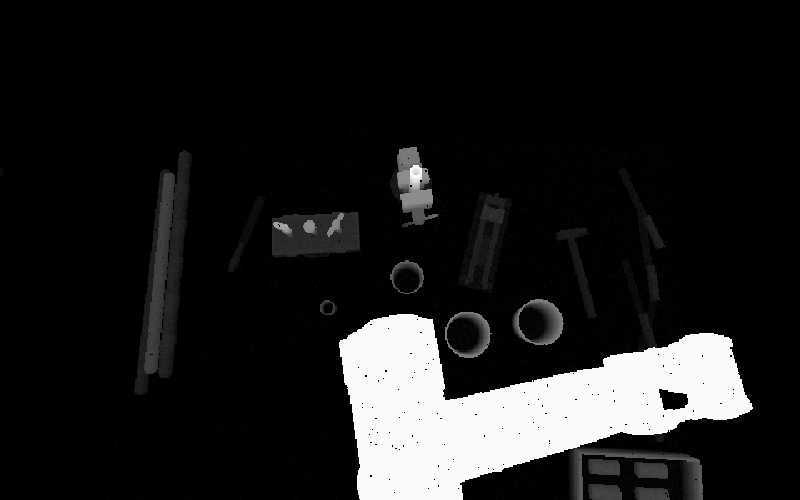

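Run:
```python
from h import *
crop("top0.npz","pics/tj.png",360,145,415,240,8)
crop("scene0.npz","pics/sj.png",208,180,312,230,7)
crop("top0.npz","pics/tt.png",300,195,350,245,10)
im,w=cloud("top0.npz")
def sel(x0,x1,y0,y1,z0,z1):
    k=(w[...,0]>x0)&(w[...,0]<x1)&(w[...,1]>y0)&(w[...,1]<y1)&(w[...,2]>z0)&(w[...,2]<z1); return k
for nm,a in dict(case=(450,700,100,380,30,60),tools=(450,700,100,380,125,200),vise=(400,900,-150,100,60,300)).items():
    k=sel(*a); p=w[k]; print(nm,len(p),p.min(0),p.max(0),cv2.minAreaRect(p[:,:2].astype(np.float32)))
```

```text
case 1880 [487.03437006 124.88305986  30.13507465] [625.8748064  379.84870891  59.36446011] ((556.4674072265625, 255.05844116210938), (120.98388671875, 249.7255859375), 7.335326194763184)
tools 238 [532.78902028 165.70404679 125.0702293 ] [596.36007917 343.06443071 165.61562026] ((548.8109741210938, 248.66790771484375), (55.18101501464844, 181.96653747558594), 13.764509201049805)
vise 1393 [400.36623161 -88.06909551  60.05024166] [802.60415982  32.55992541 265.42796942] ((601.6981201171875, -28.524391174316406), (402.1199951171875, 119.25086975097656), 0.4711728096008301)
```

View pics/tj.png

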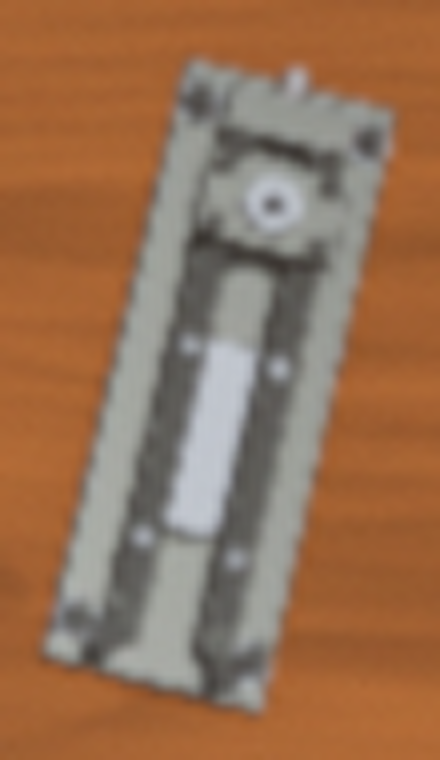

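View pics/sj.png

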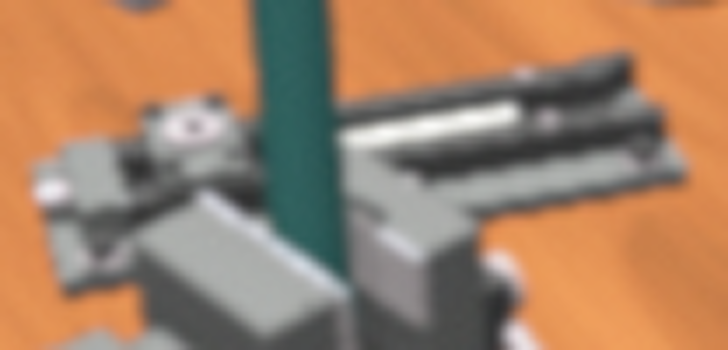

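View pics/tt.png

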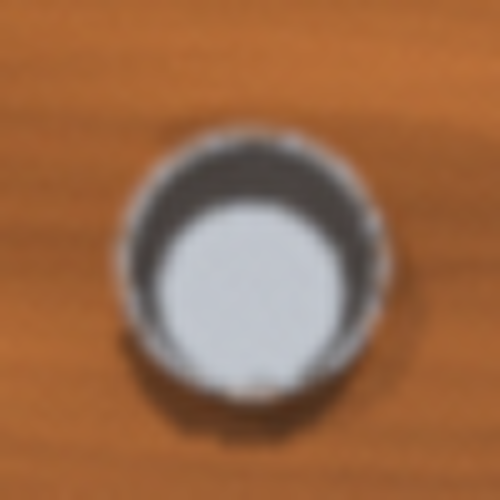

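```bash
cat > fit.py <<'E'
from h import *
from scipy.optimize import least_squares
im,d,m,T=load("top0.npz")
def px(p,u0,v0,s): p=np.array(p,float); return np.c_[u0+(p[:,0]+.5)/s-.5, v0+(p[:,1]+.5)/s-.5]
uv=px([(190,60),(393,108),(265,708),(43,653),(272,203)],360,145,8)
mod=np.array([(140,50,12),(140,-50,12),(-150,-50,12),(-150,50,12),(70,0,49)],float)
def W(q,mod):
    c,s=np.cos(q[2]),np.sin(q[2]); return np.c_[q[0]+c*mod[:,0]-s*mod[:,1],q[1]+s*mod[:,0]+c*mod[:,1],mod[:,2]]
r=least_squares(lambda q:(proj(m,T,W(q,mod))-uv).ravel(),[560,-170,-.2])
print("jig",r.x,"res",np.round(r.fun,2))
c,s=np.cos(r.x[2]),np.sin(r.x[2])
def tojig(P): e=P[:,:2]-r.x[:2]; return np.c_[c*e[:,0]+s*e[:,1],-s*e[:,0]+c*e[:,1]]
print("blank corners top z22",tojig(raise_px(m,T,px([(210,338),(256,348),(214,537),(166,525)],360,145,8),22)))
print("rail inner edges z30", tojig(raise_px(m,T,px([(224,270),(275,280),(155,560),(205,570)],360,145,8),30)))
# tin rim
R=raise_px(m,T,px([(117,260),(392,260),(253,123),(255,405)],300,195,10),95); print("tin rim",R)
B=raise_px(m,T,px([(157,290),(345,290),(253,198),(253,385)],300,195,10),2); print("tin floor",B)
# case rim
uvc=px([(135,270),(688,230),(697,470),(138,508)],200,140,8)
md=np.array([(55,125,46),(55,-125,46),(-55,-125,46),(-55,125,46)],float)
rc=least_squares(lambda q:(proj(m,T,W(q,md))-uvc).ravel(),[556,255,.1])
print("case",rc.x,np.round(rc.fun,2)); print("cutouts",W(rc.x,np.array([(0,y,42) for y in(-70,0,70)],float)))
# stick paddle top corners z=162
P=raise_px(m,T,px([(150,292),(240,320),(215,346),(152,315)],200,140,8),162); print("paddle",P,P.mean(0))
# tube/vise
E
python3 fit.py
python3 - <<'E'
from h import *
for n in("top0.npz","scene0.npz"):
    im,w=cloud(n)
    k=(w[...,0]>480)&(w[...,0]<640)&(w[...,1]>280)&(w[...,1]<375)&(w[...,2]>156)&(w[...,2]<172)
    p=w[k]; print(n,len(p),p.mean(0),cv2.minAreaRect(p[:,:2].astype(np.float32)))
    for z0,z1,nm in((65,100,'rod'),(120,150,'paddle')):
        k=(w[...,0]>480)&(w[...,0]<640)&(w[...,1]>285)&(w[...,1]<375)&(w[...,2]>z0)&(w[...,2]<z1)
        p=w[k]; print(nm,len(p),p.mean(0))
    k=(w[...,0]>560)&(w[...,0]<800)&(w[...,1]>-110)&(w[...,1]<60)&(w[...,2]>240); p=w[k]; print('tube',len(p),p.mean(0),p.min(0),p.max(0))
    k=(w[...,0]>480)&(w[...,0]<820)&(w[...,1]>-110)&(w[...,1]<60)&(w[...,2]>40)&(w[...,2]<235); p=w[k]; print('vise',len(p),p.min(0),p.max(0))
E
```

```text
jig [ 5.74856916e+02 -2.38014991e+02 -1.98955463e-01] res [-0.49 -0.42  0.36  0.01 -0.3   0.36  0.18  0.23  0.25 -0.24]
blank corners top z22 [[  8.34168331  11.00643207]
 [  9.02842058 -10.23042592]
 [-80.66168629 -10.62980998]
 [-80.74493573  11.40069449]]
rail inner edges z30 [[ 38.7392887   12.66299739]
 [ 39.96871262 -10.73882592]
 [-98.96960116  13.58400129]
 [-97.77185193  -8.92507113]]
tin rim [[437.15756814  31.94138882  95.        ]
 [442.2569489  -60.68988752  95.        ]
 [486.50389984 -11.38920561  95.        ]
 [390.91768594 -17.13633467  95.        ]]
tin floor [[439.44876221  20.18741291   2.        ]
 [443.19489591 -47.81990181   2.        ]
 [474.99081629 -12.75719906   2.        ]
 [406.98951862 -16.3689011    2.        ]]
case [5.57594011e+02 2.55259428e+02 1.24877900e-01] [-0.16 -0.14 -0.07  0.15  0.37 -0.06 -0.14  0.04]
cutouts [[566.31276185 185.80452647  42.        ]
 [557.59401086 255.25942825  42.        ]
 [548.87525987 324.71433003  42.        ]]
paddle [[557.84999411 342.15938382 162.        ]
 [548.10803713 304.1126858  162.        ]
 [536.68293521 313.
[... 362 characters left out ...]
be 52 [679.44138712 -21.75385858 252.68208206] [665.16989602 -34.72466086 241.24641168] [693.2378679   -9.19556999 265.42796942]
vise 1225 [480.00963976 -88.06909551  40.89950349] [802.60415982  32.65869336 234.53827488]
scene0.npz 112 [552.56928731 328.19687402 161.39473282] ((551.422607421875, 326.8749084472656), (38.62484359741211, 14.505841255187988), 74.39815521240234)
rod 92 [554.56693498 329.27674456  82.45773954]
paddle 153 [556.89687743 332.53597773 135.13538396]
tube 149 [683.97938194 -18.25400154 252.7063228 ] [669.17736294 -36.8159718  240.1809303 ] [697.29171258  -4.8712358  261.90952609]
vise 3292 [480.03257037 -83.86176042  40.15145777] [807.88030954  36.30480577 234.69927122]
```

```bash
cat > go.py <<'E'
import sys, numpy as np
from scipy.spatial.transform import Rotation as Ro
from station import robot
# usage: go.py x y z yaw_y   (tool down, jaw axis yaw)
def rel(x,y,z,a,s=None):
    s=s or robot.read_state(); R=Ro.from_quat(s["orientation"])
    Y=np.array([np.cos(a),np.sin(a),0]);Z=np.array([0,0,-1.]);X=np.cross(Y,Z)
    Rt=Ro.from_matrix(np.c_[X,Y,Z]); return R.inv().apply(np.array([x,y,z])-s["position"]).round(1),(R.inv()*Rt).as_rotvec().round(3)
def show():
    s=robot.read_state(); M=Ro.from_quat(s["orientation"]).as_matrix()
    print("t%.2f"%s["clock"],"pos",s["position"].round(1),"yaw_y %.3f"%np.arctan2(M[1,1],M[0,1]),"z",M[:,2].round(3),"j",s["joints"].round(2),"F",s["ft_force"].round(1),"M",s["wrist_torque"].round(2),"w %.1f"%s["grip_width"])
if __name__=="__main__":
    show()
    a=list(map(float,sys.argv[1:]))
    for i in range(0,len(a),4): print(*rel(*a[i:i+4]))
E
python3 go.py 549.5 325.5 250 -0.285
```

```text
t0.10 pos [ 243.6 -520.2  230.4] yaw_y -1.133 z [-0.     0.002 -1.   ] j [-1.34  0.16  1.6   0.    1.39 -0.21] F [0.1 0.2 0. ] M [-0.03  0.    0.  ] w 85.6
[ 635.6 -636.4  -18.3] [-0.001 -0.001 -0.848]
```

>>> {"op": "move_arm", "data": {
  "steps": [
    [[635.6,-636.4,-30],[0,0,-0.848],0.1],
    [[635.6,-636.4,-30],[0,0,-0.848],0.1],
    [[635.6,-636.4,-30],[0,0,-0.848],0.1],
    [[635.6,-636.4,-30],[0,0,-0.848],0.1],
    [[635.6,-636.4,-30],[0,0,-0.848],0.1],
    [[635.6,-636.4,-30],[0,0,-0.848],0.1],
    [[635.6,-636.4,-30],[0,0,-0.848],0.1],
    [[635.6,-636.4,-30],[0,0,-0.848],0.1]
  ]
}}

```text
clock: 1.1
position: [413.7, -48.7, 248.1]
orientation: [0.8, 0.599, 0.0, -0.001]
ft_force: [0.9, -0.5, 0.7]
grip_width: 47.1
```

```bash
python3 go.py 549.5 325.5 250 -0.285
```

```text
t1.10 pos [413.7 -48.7 248.1] yaw_y -0.285 z [-0.     0.001 -1.   ] j [-0.41 -0.29  1.99  0.    1.44 -0.13] F [ 0.9 -0.5  0.7] M [ 0.   -0.01 -0.01] w 47.1
[397.3  25.   -1.3] [-0.    -0.001 -0.   ]
```

>>> {"op": "move_arm", "data": {
  "steps": [
    [[397.3,25,20],[0,0,0],0.1],
    [[397.3,25,20],[0,0,0],0.1],
    [[397.3,25,20],[0,0,0],0.1],
    [[397.3,25,20],[0,0,0],0.1],
    [[397.3,25,20],[0,0,0],0.1],
    [[397.3,25,20],[0,0,0],0.1],
    [[397.3,25,20],[0,0,0],0.1],
    [[397.3,25,20],[0,0,0],0.1]
  ]
}}

```text
clock: 2.1
position: [549.0, 326.8, 227.4]
orientation: [0.8, 0.6, -0.0, -0.001]
ft_force: [-0.4, -0.3, -0.2]
grip_width: 46.9
```

Run:
```python
from station import robot, vision
import cv2, numpy as np
from h import *
from go import show
show()
for n in ("scene","top"):
    im,d=vision.camera(n); p=vision.camera_params(n)
    np.savez(f"{n}1.npz",im=im,d=d,m=p["mtx"],T=p["world_from_camera"])
crop("scene1.npz","pics/s1.png",330,180,450,330,4)
crop("top1.npz","pics/t1.png",180,120,300,220,6)
```

```text
t2.10 pos [549.  326.8 227.4] yaw_y -0.283 z [-0.002  0.001 -1.   ] j [0.35 0.33 1.41 0.   1.41 0.63] F [-0.4 -0.3 -0.2] M [-0.    0.05  0.04] w 46.9
```

View pics/s1.png

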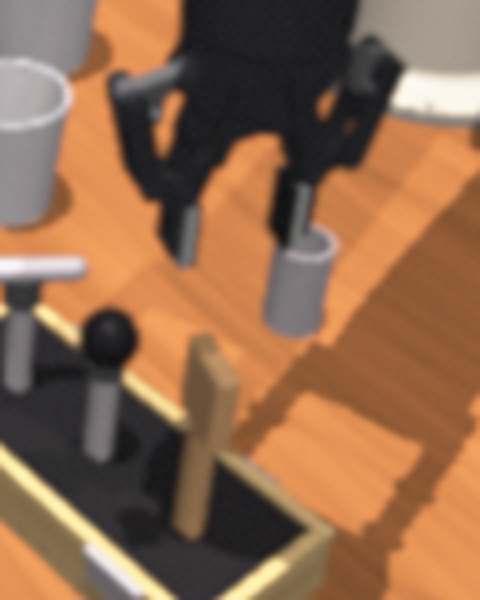

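View pics/t1.png

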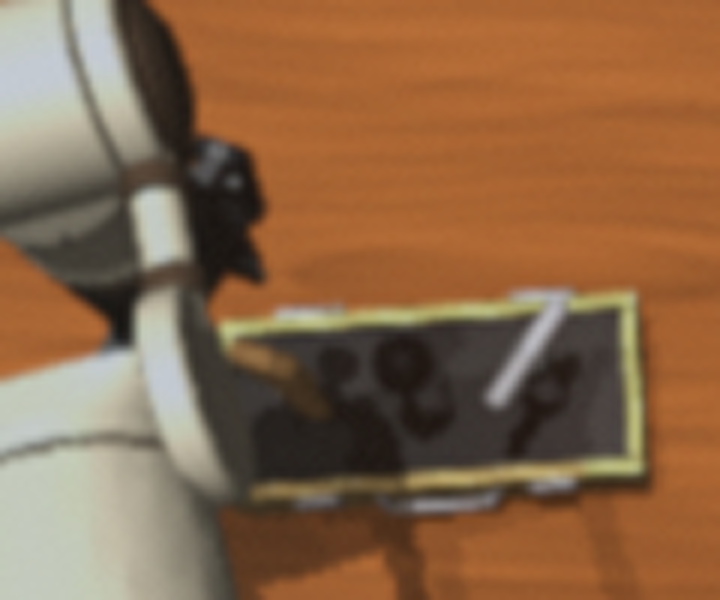

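Run:
```python
from h import *
im,d,m,T=load("scene1.npz")
a=-.283
y=np.array([np.cos(a),np.sin(a),0]);x=np.array([-y[1],y[0],0])
P=np.array([549,326.8,227.4+5])
u=proj(m,T,[P,P+23*y,P-23*y,[549.5,325.5,162],[549.5,325.5,42]]); print(u, (u-[330,180])*4)
im,w=cloud("scene1.npz")
# finger pads cloud
e=w-[549,326.8,0]; 
k=(abs(e[...,0])<90)&(abs(e[...,1])<90)&(w[...,2]>200)&(w[...,2]<270)
a_=e[k][:,:2]@y[:2]; b_=e[k][:,:2]@x[:2]; zz=w[k][:,2]
for z0 in range(205,270,10):
    q=(zz>z0)&(zz<z0+10); 
    for s in(-1,1):
        r=q&(a_*s>0); 
        if r.sum()>3: print(z0,s,r.sum(),"a",a_[r].min().round(1),a_[r].max().round(1),"b",b_[r].min().round(1),b_[r].max().round(1))
# stick paddle face again
k=(w[...,0]>480)&(w[...,0]<640)&(w[...,1]>285)&(w[...,1]<375)&(w[...,2]>156)&(w[...,2]<172)
p=w[k]; print(len(p),p.mean(0),cv2.minAreaRect(p[:,:2].astype(np.float32)))
```

```text
[[387.95268409 241.28516295]
 [376.78436563 243.19202494]
 [398.94549277 239.40826725]
 [382.98736375 268.69630169]
 [376.5602535  310.01855284]] [[231.81073637 245.14065181]
 [187.13746254 252.76809975]
 [275.78197107 237.63306898]
 [211.94945501 354.78520676]
 [186.24101401 520.07421134]]
225 -1 11 a -26.9 -21.0 b -11.2 8.8
225 1 6 a 26.5 31.8 b 0.3 9.2
235 -1 47 a -35.0 -20.6 b -11.0 11.0
235 1 37 a 24.7 39.3 b -8.4 11.8
245 -1 49 a -34.6 -20.5 b -11.9 12.2
245 1 44 a 25.1 40.0 b -6.8 10.7
255 -1 50 a -34.9 -20.8 b -12.0 10.6
255 1 49 a 25.4 39.5 b -6.7 10.3
265 -1 28 a -30.8 -20.8 b -12.3 11.2
265 1 17 a 25.1 39.1 b 1.4 10.7
109 [552.53774835 328.05839725 161.64129432] ((550.9174194335938, 326.82391357421875), (39.142601013183594, 13.62527084350586), 73.85797119140625)
```

>>> {"op": "move_arm", "data": {
  "steps": [
    [[0,0,35],[0,0,0],0.1],
    [[0,0,70],[0,0,0],0.1],
    [[0,0,95],[0,0,0],0.1],
    [[0,0,106],[0,0,0],0.1],
    [[0,0,106],[0,0,0],0.1]
  ],
  "force": 80
}}

```text
clock: 2.82
position: [548.8, 324.1, 122.1]
orientation: [0.801, 0.599, -0.001, -0.001]
ft_force: [0.3, 0.7, 1.3]
grip_width: 46.7
```

Run:
```python
from station import robot, vision
import cv2, numpy as np
from h import *
from go import show
show()
im,d=vision.camera("scene"); p=vision.camera_params("scene")
np.savez("scene2.npz",im=im,d=d,m=p["mtx"],T=p["world_from_camera"])
crop("scene2.npz","pics/s2.png",330,200,430,340,5)
```

```text
t2.83 pos [548.8 324.1 122.1] yaw_y -0.286 z [-0.002  0.    -1.   ] j [0.34 0.42 1.51 0.   1.22 0.63] F [0.3 0.7 1.3] M [-0.01  0.01  0.  ] w 46.7
```

View pics/s2.png

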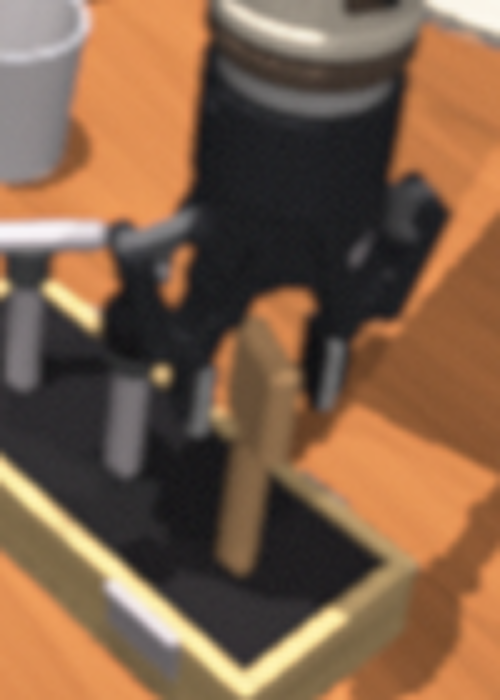

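>>> {"op": "move_arm", "data": {
  "steps": [
    [[0,0,1],[0,0,0],-1],
    [[0,0,1],[0,0,0],-1],
    [[0,0,1],[0,0,0],-1],
    [[0,0,1],[0,0,0],-1],
    [[0,0,1],[0,0,0],-1],
    [[0,0,1],[0,0,0],-1]
  ],
  "force": 80
}}

```text
clock: 3.62
position: [549.6, 325.1, 123.6]
orientation: [0.801, 0.599, 0.001, -0.001]
ft_force: [-3.1, 0.8, 6.1]
grip_width: 13.1
```

```bash
python3 go.py
```

```text
t3.62 pos [549.6 325.1 123.6] yaw_y -0.286 z [ 0.001  0.002 -1.   ] j [0.34 0.41 1.51 0.   1.22 0.63] F [-3.1  0.8  6.1] M [ 0.06  0.7  -0.03] w 13.1
```

>>> {"op": "move_arm", "data": {
  "steps": [
    [[0,0,-0.4],[0,0,-0.16],-1],
    [[0,0,-0.9],[0,0,-0.32],-1],
    [[0,0,-1.2],[0,0,-0.4],-1],
    [[0,0,-1.6],[0,0,-0.24],-1],
    [[0,0,-2.1],[0,0,-0.08],-1],
    [[0,0,-2.6],[0,0,0.08],-1],
    [[0,0,-3.1],[0,0,0.24],-1],
    [[0,0,-3.6],[0,0,0.4],-1]
  ]
}}

```text
clock: 4.62
position: [548.3, 324.6, 125.4]
orientation: [0.905, 0.426, -0.001, -0.001]
ft_force: [0.5, -0.4, -7.3]
grip_width: 13.1
```

```bash
python3 go.py
```

```text
t4.62 pos [548.3 324.6 125.4] yaw_y -0.690 z [-0.003  0.    -1.   ] j [0.34 0.41 1.51 0.   1.23 1.03] F [ 0.5 -0.4 -7.3] M [-0.05 -0.08  0.05] w 13.1
```

>>> {"op": "move_arm", "data": {
  "steps": [
    [[0,0,-0.5],[0,0,-0.16],-1],
    [[0,0,-1.1],[0,0,-0.32],-1],
    [[0,0,-1.7],[0,0,-0.48],-1],
    [[0,0,-2.3],[0,0,-0.64],-1],
    [[0,0,-2.9],[0,0,-0.8],-1],
    [[0,0,-3.4],[0,0,-0.64],-1],
    [[0,0,-4.0],[0,0,-0.48],-1],
    [[0,0,-4.6],[0,0,-0.32],-1]
  ]
}}

```text
clock: 5.62
position: [547.5, 323.9, 127.9]
orientation: [0.827, 0.563, -0.002, -0.001]
ft_force: [1.7, -1.0, -8.5]
grip_width: 13.1
```

```bash
python3 go.py
```

```text
t5.62 pos [547.5 323.9 127.9] yaw_y -0.375 z [-0.005 -0.002 -1.   ] j [0.34 0.41 1.5  0.   1.23 0.72] F [ 1.7 -1.  -8.5] M [-0.08 -0.32  0.1 ] w 13.1
```

```bash
python3 go.py 549.3 325 133 -0.285
```

```text
t5.62 pos [547.5 323.9 127.9] yaw_y -0.375 z [-0.005 -0.002 -1.   ] j [0.34 0.41 1.5  0.   1.23 0.72] F [ 1.7 -1.  -8.5] M [-0.08 -0.32  0.1 ] w 13.1
[ 1.7  1.3 -5.1] [-0.004  0.003 -0.09 ]
```

>>> {"op": "move_arm", "data": {
  "steps": [
    [[0.8,0.6,-0.6],[-0.004,0.003,0.16],-1],
    [[1.7,1.3,-1.2],[-0.004,0.003,0.32],-1],
    [[1.7,1.3,-1.8],[-0.004,0.003,0.16],-1],
    [[1.7,1.3,-2.4],[-0.004,0.003,0],-1],
    [[1.7,1.3,-3.0],[-0.004,0.003,-0.16],-1],
    [[1.7,1.3,-3.6],[-0.004,0.003,-0.32],-1],
    [[1.7,1.3,-4.2],[-0.004,0.003,-0.48],-1],
    [[1.7,1.3,-4.7],[-0.004,0.003,-0.32],-1]
  ]
}}

```text
clock: 6.62
position: [548.1, 324.6, 130.3]
orientation: [0.727, 0.687, -0.001, -0.001]
ft_force: [0.0, 1.0, -7.3]
grip_width: 13.5
```

```bash
python3 go.py 549.3 325 133 -0.285
```

```text
t6.62 pos [548.1 324.6 130.3] yaw_y -0.057 z [-0.003 -0.001 -1.   ] j [0.35 0.41 1.5  0.   1.24 0.4 ] F [ 0.   1.  -7.3] M [ 0.14 -0.15  0.07] w 13.5
[ 0.4  1.2 -2.7] [-0.003  0.001  0.228]
```

>>> {"op": "move_arm", "data": {
  "steps": [
    [[0.4,1.2,-0.8],[-0.003,0.001,0.16],-1],
    [[0.4,1.2,-1.5],[-0.003,0.001,0.32],-1],
    [[0.4,1.2,-2.2],[-0.003,0.001,0.48],-1],
    [[0.4,1.2,-2.9],[-0.003,0.001,0.64],-1],
    [[0.4,1.2,-3.5],[-0.003,0.001,0.48],-1],
    [[0.4,1.2,-4.2],[-0.003,0.001,0.32],-1],
    [[0.4,1.2,-4.9],[-0.003,0.001,0.16],-1],
    [[0.4,1.2,-5.6],[-0.003,0.001,0.0],-1]
  ]
}}

```text
clock: 7.62
position: [547.9, 324.5, 133.2]
orientation: [0.725, 0.689, -0.002, -0.001]
ft_force: [0.8, -0.1, -8.8]
grip_width: 13.2
```

Run:
```python
from station import robot, vision
import cv2, numpy as np
from h import *
from go import show,rel
show(); print(*rel(549.3,325,133,-.285))
im,d=vision.camera("scene"); p=vision.camera_params("scene")
np.savez("scene3.npz",im=im,d=d,m=p["mtx"],T=p["world_from_camera"])
crop("scene3.npz","pics/s3.png",330,200,430,340,5)
```

```text
t7.62 pos [547.9 324.5 133.2] yaw_y -0.051 z [-0.004 -0.001 -1.   ] j [0.35 0.4  1.5  0.   1.24 0.4 ] F [ 0.8 -0.1 -8.8] M [ 0.12 -0.23 -0.06] w 13.2
[0.6 1.4 0.2] [-0.004  0.002  0.234]
```

View pics/s3.png

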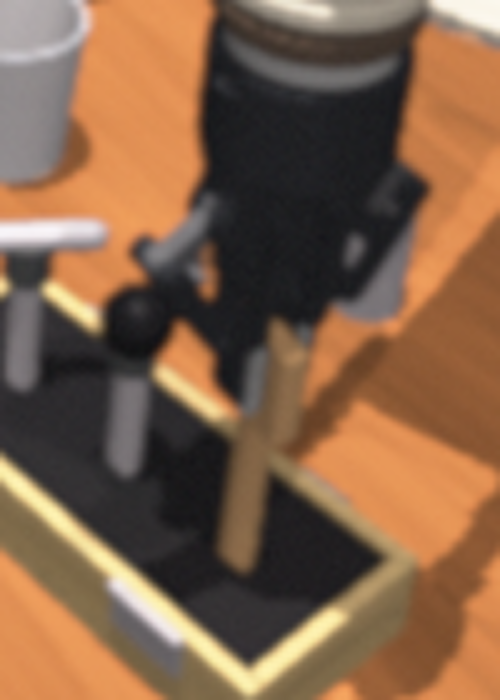

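>>> {"op": "move_arm", "data": {
  "steps": [
    [[0.6,1.4,-1.0],[-0.004,0.002,0.16],-1],
    [[0.6,1.4,-1.8],[-0.004,0.002,0.32],-1],
    [[0.6,1.4,-2.6],[-0.004,0.002,0.48],-1],
    [[0.6,1.4,-3.4],[-0.004,0.002,0.64],-1],
    [[0.6,1.4,-4.0],[-0.004,0.002,0.48],-1],
    [[0.6,1.4,-4.8],[-0.004,0.002,0.32],-1],
    [[0.6,1.4,-5.6],[-0.004,0.002,0.16],-1],
    [[0.6,1.4,-6.4],[-0.004,0.002,0.0],-1]
  ]
}}

```text
clock: 8.68
position: [547.6, 324.5, 136.9]
orientation: [0.722, 0.691, -0.002, -0.001]
ft_force: [0.4, 0.5, -12.2]
grip_width: 12.8
```

```bash
python3 go.py 549.3 325 133 -0.285
```

```text
t8.68 pos [547.6 324.5 136.9] yaw_y -0.044 z [-0.004 -0.001 -1.   ] j [0.35 0.4  1.5  0.   1.25 0.39] F [  0.4   0.5 -12.2] M [ 0.19 -0.14 -0.06] w 12.8
[0.6 1.7 3.9] [-0.004  0.001  0.241]
```

>>> {"op": "move_arm", "data": {
  "steps": [
    [[0.6,1.7,0],[-0.004,0.001,0.16],-1],
    [[0.6,1.7,-0.6],[-0.004,0.001,0.32],-1],
    [[0.6,1.7,-1.3],[-0.004,0.001,0.48],-1],
    [[0.6,1.7,-2.0],[-0.004,0.001,0.64],-1],
    [[0.6,1.7,-2.7],[-0.004,0.001,0.48],-1],
    [[0.6,1.7,-3.4],[-0.004,0.001,0.32],-1],
    [[0.6,1.7,-4.2],[-0.004,0.001,0.16],-1],
    [[0.6,1.7,-5.0],[-0.004,0.001,0.0],-1]
  ]
}}

```text
clock: 9.68
position: [547.6, 324.5, 139.2]
orientation: [0.721, 0.692, -0.002, -0.001]
ft_force: [0.7, 1.2, -12.2]
grip_width: 13.1
```

```bash
python3 go.py 549.3 325 133 -0.285
```

```text
t9.68 pos [547.6 324.5 139.2] yaw_y -0.041 z [-0.005 -0.002 -1.   ] j [0.35 0.4  1.49 0.   1.25 0.39] F [  0.7   1.2 -12.2] M [ 0.12 -0.17 -0.07] w 13.1
[0.6 1.7 6.2] [-0.004  0.002  0.244]
```

```bash
cat > look.py <<'E'
import sys
from station import robot, vision
import cv2, numpy as np
from h import *
from go import show,rel
n,tag,u0,v0,u1,v1,s=sys.argv[1],sys.argv[2],*map(int,sys.argv[3:8])
im,d=vision.camera(n); p=vision.camera_params(n)
np.savez(f"{n}{tag}.npz",im=im,d=d,m=p["mtx"],T=p["world_from_camera"])
crop(f"{n}{tag}.npz",f"pics/{n}{tag}.png",u0,v0,u1,v1,s); show()
E
python3 look.py scene 4 290 200 430 350 4
python3 - <<'E'
from h import *
A=load("scene3.npz")[0].astype(int);B=load("scene4.npz")[0].astype(int)
def foam(n):
    im,w=cloud(n); k=(w[...,0]>500)&(w[...,0]<610)&(w[...,1]>140)&(w[...,1]<370)&(w[...,2]>30)&(w[...,2]<56)
    p=w[k]; c,*_=np.linalg.lstsq(np.c_[p[:,:2]-[557,255],np.ones(len(p))],p[:,2],rcond=None); return c,len(p)
for n in("scene0.npz","scene3.npz","scene4.npz"): print(n,*foam(n))
E
```

```text
t9.72 pos [547.7 324.5 139.3] yaw_y -0.036 z [-0.004 -0.001 -1.   ] j [0.35 0.4  1.49 0.   1.25 0.38] F [ -0.6   0.1 -11.5] M [ 0.07 -0.08  0.12] w 12.8
scene0.npz [-7.77468154e-03 -4.29898884e-03  4.33364284e+01] 3108
scene3.npz [-7.79225441e-03 -4.02470031e-03  4.33336614e+01] 3116
scene4.npz [-8.52528201e-03 -3.53823392e-03  4.32748521e+01] 3135
```

View pics/scene4.png

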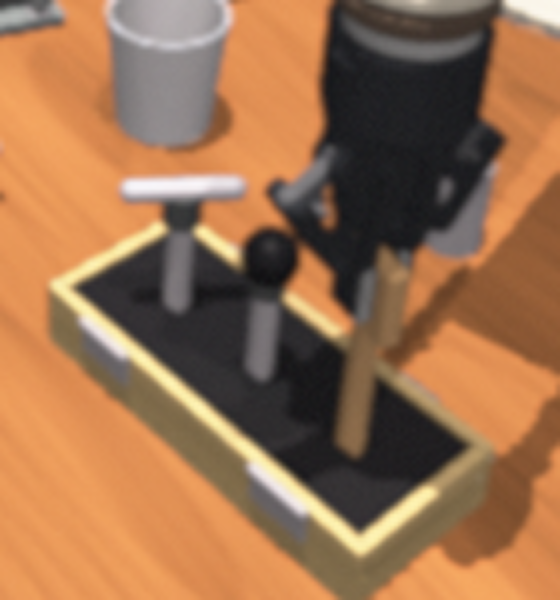

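>>> {"op": "move_arm", "data": {
  "steps": [
    [[0.6,1.7,0],[-0.004,0.001,0.18],-1],
    [[0.6,1.7,-0.6],[-0.004,0.001,0.36],-1],
    [[0.6,1.7,-1.2],[-0.004,0.001,0.54],-1],
    [[0.6,1.7,-1.8],[-0.004,0.001,0.72],-1],
    [[0.6,1.7,-2.4],[-0.004,0.001,0.54],-1],
    [[0.6,1.7,-3.0],[-0.004,0.001,0.36],-1],
    [[0.6,1.7,-3.6],[-0.004,0.001,0.18],-1],
    [[0.6,1.7,-4.3],[-0.004,0.001,0.0],-1]
  ]
}}

```text
clock: 10.72
position: [547.9, 324.6, 141.6]
orientation: [0.719, 0.695, -0.002, -0.001]
ft_force: [0.5, 0.5, -9.3]
grip_width: 13.4
```

```bash
python3 go.py 549.3 325 133 -0.285
```

```text
t10.72 pos [547.9 324.6 141.6] yaw_y -0.035 z [-0.004 -0.002 -1.   ] j [ 0.35  0.4   1.49 -0.    1.26  0.38] F [ 0.5  0.5 -9.3] M [-0.    0.11 -0.04] w 13.4
[0.5 1.4 8.6] [-0.004  0.003  0.25 ]
```

Good: 18 mm up, force 9 N. Continue.

>>> {"op": "move_arm", "data": {
  "steps": [
    [[0.5,1.4,-0.3],[-0.004,0.003,0.18],-1],
    [[0.5,1.4,-1.0],[-0.004,0.003,0.36],-1],
    [[0.5,1.4,-1.7],[-0.004,0.003,0.54],-1],
    [[0.5,1.4,-2.4],[-0.004,0.003,0.72],-1],
    [[0.5,1.4,-3.0],[-0.004,0.003,0.54],-1],
    [[0.5,1.4,-3.7],[-0.004,0.003,0.36],-1],
    [[0.5,1.4,-4.3],[-0.004,0.003,0.18],-1],
    [[0.5,1.4,-5.0],[-0.004,0.003,0.0],-1]
  ]
}}

```text
clock: 11.72
position: [547.8, 324.4, 144.6]
orientation: [0.719, 0.695, -0.002, -0.001]
ft_force: [-0.4, -1.7, -10.8]
grip_width: 13.1
```

```bash
python3 go.py 549.3 325 133 -0.285
```

```text
t11.72 pos [547.8 324.4 144.6] yaw_y -0.033 z [-0.004 -0.001 -1.   ] j [0.34 0.39 1.49 0.   1.26 0.38] F [ -0.4  -1.7 -10.8] M [-0.   -0.01 -0.01] w 13.1
[ 0.6  1.5 11.6] [-0.004  0.002  0.252]
```

>>> {"op": "move_arm", "data": {
  "steps": [
    [[0.6,1.5,-0.2],[-0.004,0.002,0.18],-1],
    [[0.6,1.5,-0.8],[-0.004,0.002,0.36],-1],
    [[0.6,1.5,-1.5],[-0.004,0.002,0.54],-1],
    [[0.6,1.5,-2.2],[-0.004,0.002,0.72],-1],
    [[0.6,1.5,-2.8],[-0.004,0.002,0.54],-1],
    [[0.6,1.5,-3.5],[-0.004,0.002,0.36],-1],
    [[0.6,1.5,-4.2],[-0.004,0.002,0.18],-1],
    [[0.6,1.5,-5.0],[-0.004,0.002,0.0],-1]
  ]
}}

```text
clock: 12.72
position: [547.8, 324.5, 147.5]
orientation: [0.718, 0.696, -0.002, -0.001]
ft_force: [-0.2, 1.0, -8.8]
grip_width: 13.0
```

```bash
python3 go.py 549.3 325 133 -0.285
```

```text
t12.72 pos [547.8 324.5 147.5] yaw_y -0.032 z [-0.004 -0.001 -1.   ] j [0.34 0.39 1.49 0.   1.27 0.38] F [-0.2  1.  -8.8] M [ 0.04  0.03 -0.07] w 13.0
[ 0.5  1.5 14.5] [-0.004  0.001  0.253]
```

24 mm up.

>>> {"op": "move_arm", "data": {
  "steps": [
    [[0.5,1.5,-0.3],[-0.004,0.002,0.18],-1],
    [[0.5,1.5,-1.0],[-0.004,0.002,0.36],-1],
    [[0.5,1.5,-1.7],[-0.004,0.002,0.54],-1],
    [[0.5,1.5,-2.4],[-0.004,0.002,0.72],-1],
    [[0.5,1.5,-3.0],[-0.004,0.002,0.54],-1],
    [[0.5,1.5,-3.7],[-0.004,0.002,0.36],-1],
    [[0.5,1.5,-4.4],[-0.004,0.002,0.18],-1],
    [[0.5,1.5,-5.1],[-0.004,0.002,0.0],-1]
  ]
}}

```text
clock: 13.72
position: [547.9, 324.5, 150.5]
orientation: [0.718, 0.696, -0.001, -0.001]
ft_force: [-0.7, 0.6, -10.2]
grip_width: 13.1
```

```bash
python3 go.py 549.3 325 133 -0.285
```

```text
t13.72 pos [547.9 324.5 150.5] yaw_y -0.030 z [-0.004 -0.    -1.   ] j [0.34 0.39 1.49 0.   1.27 0.37] F [ -0.7   0.6 -10.2] M [ 0.14  0.05 -0.03] w 13.1
[ 0.5  1.5 17.4] [-0.004  0.001  0.255]
```

>>> {"op": "move_arm", "data": {
  "steps": [
    [[0.5,1.5,-0.3],[-0.004,0.002,0.18],-1],
    [[0.5,1.5,-1.0],[-0.004,0.002,0.36],-1],
    [[0.5,1.5,-1.7],[-0.004,0.002,0.54],-1],
    [[0.5,1.5,-2.4],[-0.004,0.002,0.72],-1],
    [[0.5,1.5,-3.0],[-0.004,0.002,0.54],-1],
    [[0.5,1.5,-3.7],[-0.004,0.002,0.36],-1],
    [[0.5,1.5,-4.4],[-0.004,0.002,0.18],-1],
    [[0.5,1.5,-5.1],[-0.004,0.002,0.0],-1]
  ]
}}

```text
clock: 14.72
position: [550.1, 325.2, 156.7]
orientation: [0.717, 0.697, 0.002, -0.0]
ft_force: [0.6, -0.4, -0.2]
grip_width: 12.9
```

```bash
python3 go.py 549.3 325 133 -0.285
```

```text
t14.72 pos [550.1 325.2 156.7] yaw_y -0.029 z [ 0.002  0.002 -1.   ] j [0.34 0.38 1.48 0.   1.28 0.37] F [ 0.6 -0.4 -0.2] M [ 0.   -0.03  0.01] w 12.9
[-0.3 -0.8 23.7] [ 0.002 -0.003  0.256]
```

>>> {"op": "move_arm", "data": {
  "steps": [
    [[0,0,-30],[0,0,0],-1],
    [[0,0,-65],[0,0,0],-1],
    [[0,0,-100],[0,0,0],-1],
    [[0,0,-120],[0,0,0],-1],
    [[0,0,-120],[0,0,0],-1]
  ]
}}

```text
clock: 15.35
position: [550.8, 325.2, 278.8]
orientation: [0.718, 0.696, 0.003, 0.001]
ft_force: [0.1, 0.3, -1.1]
grip_width: 13.1
```

```bash
python3 look.py scene 5 290 150 430 300 4; python3 look.py top 5 180 120 340 240 5
python3 - <<'E'
from h import *
im,w=cloud("scene5.npz")
# stick: wood-coloured points near TCP
hsv=cv2.cvtColor(im,cv2.COLOR_RGB2HSV)
k=(np.hypot(w[...,0]-550,w[...,1]-325)<40)&(w[...,2]>110)&(w[...,2]<330)
p=w[k];h=hsv[k]
for z0 in range(110,330,10):
    q=(p[:,2]>=z0)&(p[:,2]<z0+10)
    if q.sum(): print(z0,q.sum(),p[q].mean(0).round(1),np.ptp(p[q][:,:2],axis=0).round(1),h[q].mean(0).round())
E
```

```text
t15.40 pos [550.  325.  276.6] yaw_y -0.030 z [ 0.003  0.002 -1.   ] j [0.34 0.29 1.35 0.   1.5  0.37] F [ 0.6 -0.5 -1.6] M [-0.11 -0.02  0.01] w 13.1
t15.45 pos [549.4 324.7 275.2] yaw_y -0.029 z [ 0.     0.002 -1.   ] j [0.34 0.3  1.35 0.   1.5  0.37] F [-0.5  0.2 -0.9] M [-0.05  0.03 -0.02] w 13.5
160 6 [555.4 330.1 168.9] [11.6 10.3] [ 13. 148. 194.]
170 31 [556.7 329.5 174.9] [10.4 11.8] [ 14. 130. 158.]
180 30 [556.2 330.3 184.8] [13.1 11.1] [ 14. 125. 147.]
190 35 [556.7 329.7 195.1] [13.1 12.1] [ 14. 126. 146.]
200 31 [556.6 329.7 205.1] [11.2 11.7] [ 15. 125. 144.]
210 34 [556.8 329.8 215.1] [12.6 12.8] [ 14. 125. 142.]
220 32 [556.8 329.7 224.8] [11.6 14.1] [ 14. 125. 142.]
230 39 [556.6 329.8 234.7] [12.  12.7] [ 15. 125. 140.]
240 34 [556.6 329.6 245. ] [12.6 13. ] [ 14. 124. 139.]
250 38 [556.2 329.7 254.9] [13.2 14.1] [ 14. 125. 139.]
260 29 [557.8 328.4 264.6] [ 9.6 20.8] [ 14. 125. 135.]
270 62 [557.6 335.8 274.8] [18.1 40.6] [ 14. 121. 136.]
280 74 [560.1 337.3 285.7] [23.9 28.9] [ 24.  83. 118.]
290 99 [563.3 333.9 295.2] [25.9 29.8] [ 46.  75. 100.]
300 101 [562.7 333.9 305.1] [40.9 29.5] [48. 71. 93.]
310 133 [555.3 334.7 315.3] [42.2 29.3] [ 40.  77. 106.]
320 128 [553.  332.2 325.8] [75.6 22.7] [86. 43. 51.]
```

View pics/scene5.png

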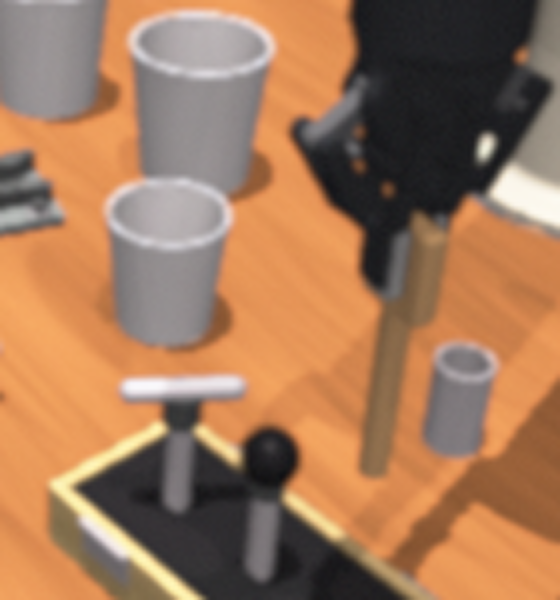

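View pics/top5.png

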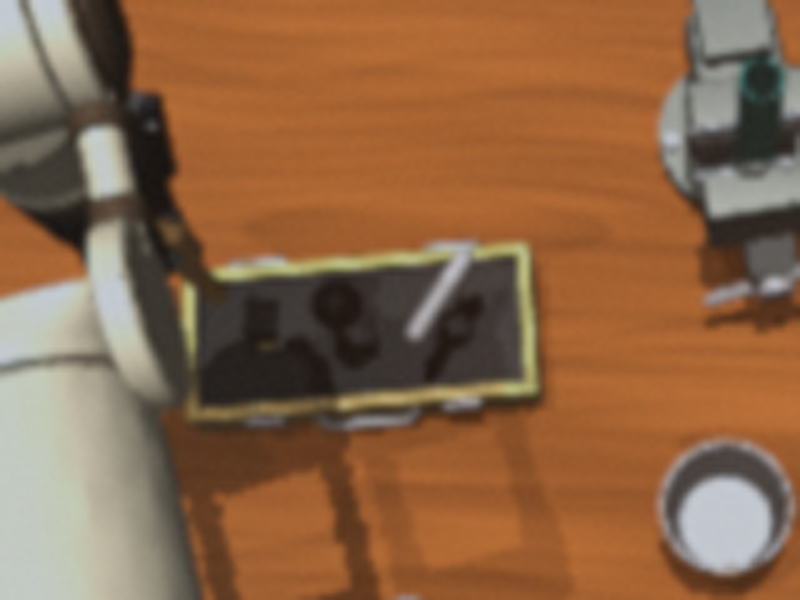

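```bash
python3 go.py 473.5 -217.5 265 -0.199
```

```text
t15.45 pos [549.4 324.7 275.2] yaw_y -0.029 z [ 0.     0.002 -1.   ] j [0.34 0.3  1.35 0.   1.5  0.37] F [-0.5  0.2 -0.9] M [-0.05  0.03 -0.02] w 13.5
[-544.2  -59.8    9.4] [-0.    -0.002  0.17 ]
```

>>> {"op": "move_arm", "data": {
  "steps": [
    [[-30,-3,1],[0,0,0.02],-1],
    [[-85,-9,2],[0,0,0.04],-1],
    [[-145,-16,3],[0,0,0.06],-1],
    [[-205,-23,4],[0,-0.001,0.08],-1],
    [[-265,-29,5],[0,-0.001,0.1],-1],
    [[-325,-36,6],[0,-0.001,0.13],-1],
    [[-385,-43,7],[0,-0.002,0.15],-1],
    [[-445,-49,8],[0,-0.002,0.17],-1]
  ]
}}

```text
clock: 16.45
position: [485.8, -120.0, 264.5]
orientation: [0.774, 0.633, -0.001, -0.001]
ft_force: [0.8, -0.2, -1.5]
grip_width: 13.3
```

```bash
python3 go.py 473.5 -217.5 215 -0.199
```

```text
t16.45 pos [ 485.8 -120.   264.5] yaw_y -0.201 z [-0.003  0.001 -1.   ] j [-0.48 -0.06  1.76 -0.    1.45 -0.28] F [ 0.8 -0.2 -1.5] M [-0.05 -0.06 -0.06] w 13.3
[-98.    7.5  49.4] [-0.003 -0.001 -0.002]
```

>>> {"op": "move_arm", "data": {
  "steps": [
    [[-40,3,5],[-0.003,-0.001,0],-1],
    [[-80,6,20],[-0.003,-0.001,0],-1],
    [[-98,7.5,40],[-0.003,-0.001,0],-1],
    [[-98,7.5,50],[-0.003,-0.001,0],-1],
    [[-98,7.5,50],[-0.003,-0.001,0],-1]
  ]
}}

```text
clock: 17.08
position: [472.7, -216.0, 212.7]
orientation: [0.774, 0.633, -0.0, -0.002]
ft_force: [0.2, -0.0, 0.5]
grip_width: 13.2
```

```bash
python3 look.py top 6 350 140 430 250 5; python3 look.py scene 6 200 120 330 230 6;python3 go.py 473.5 -217.5 215 -0.199
```

```text
t17.12 pos [ 473.4 -216.3  213.9] yaw_y -0.200 z [-0.001  0.001 -1.   ] j [-0.66  0.03  1.77 -0.    1.34 -0.46] F [-0.1 -0.1  0.8] M [ 0.01 -0.    0.03] w 13.1
t17.18 pos [ 473.8 -216.6  214.7] yaw_y -0.200 z [ 0. -0. -1.] j [-0.66  0.03  1.77 -0.    1.34 -0.46] F [-0.6  0.4 -0.5] M [-0.    0.   -0.01] w 12.9
t17.18 pos [ 473.8 -216.6  214.7] yaw_y -0.200 z [ 0. -0. -1.] j [-0.66  0.03  1.77 -0.    1.34 -0.46] F [-0.6  0.4 -0.5] M [-0.    0.   -0.01] w 12.9
[-1.  -0.1 -0.3] [ 0.     0.    -0.001]
```

View pics/top6.png

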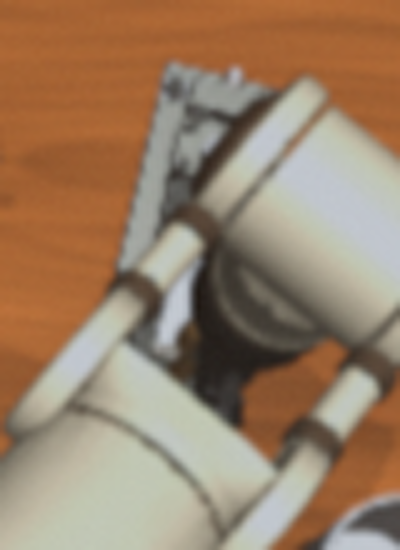

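View pics/scene6.png

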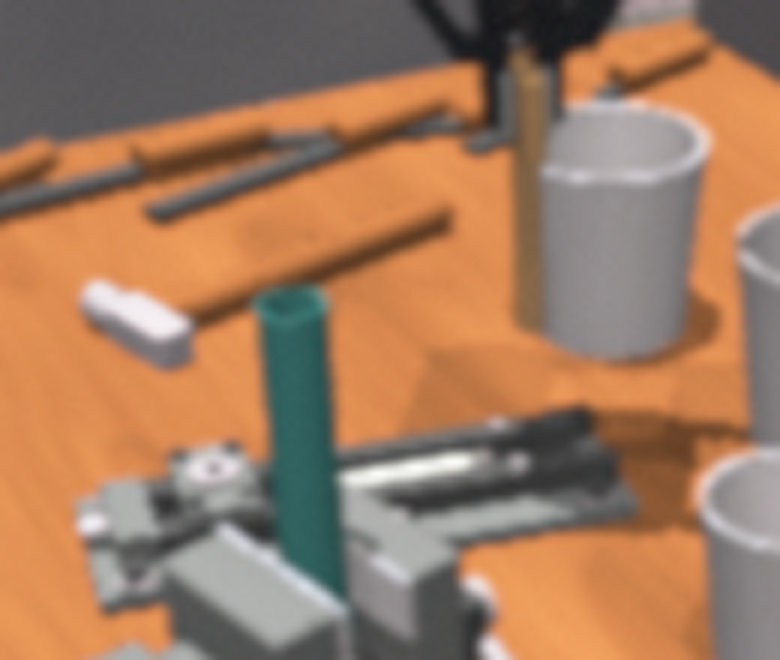

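Run:
```python
from h import *
im,d,m,T=load("scene6.npz")
q=np.array([574.857,-238.015,-.19896]); c,s=np.cos(q[2]),np.sin(q[2])
J=lambda x,y,z:[q[0]+c*x-s*y,q[1]+s*x+c*y,z]
pr=lambda P:((proj(m,T,P)-[200,120]+.5)*6-.5).round(1)
print("pred crop", pr([J(70,0,49),J(-81,12,22),J(-81,-12,22),J(-135,13,30),J(-135,-13,30),J(-150,50,12)]))
uv=np.array([[212,467]])/6.+[200,120]; P=raise_px(m,T,uv,49)[0]; print("bush by scene",P, "top-fit",J(70,0,49))
P=raise_px(m,T,np.array([[495,458]])/6.+[200,120],22)[0]; print("blank back mid",P,J(-81,0,22))
```

```text
pred crop [[213.7 466.5]
 [498.2 472.5]
 [486.1 450.8]
 [592.3 444.5]
 [577.7 421.7]
 [639.8 501.3]]
bush by scene [ 644.23247017 -248.86804352   49.        ] top-fit [np.float64(643.4760864721645), np.float64(-251.85049680082375), 49]
blank back mid [ 492.36985945 -221.4998513    22.        ] [np.float64(495.4549142250667), np.float64(-222.00535370190394), 22]
```

>>> {"op": "move_arm", "data": {
  "steps": [
    [[0,0,30],[0,0,0],-1],
    [[0,0,55],[0,0,0],-1],
    [[0,0,70],[0,0,0],-1],
    [[0,0,80],[0,0,0],-1],
    [[0,0,86],[0,0,0],-1],
    [[0,0,86],[0,0,0],-1]
  ]
}}

```text
clock: 17.92
position: [474.0, -216.7, 128.8]
orientation: [0.774, 0.633, -0.0, 0.0]
ft_force: [-0.2, 0.4, 0.4]
grip_width: 12.6
```

```bash
python3 look.py scene 7 200 120 330 230 6
```

```text
t17.98 pos [ 474.1 -216.8  129.2] yaw_y -0.200 z [ 0.001 -0.001 -1.   ] j [-0.66  0.12  1.85 -0.    1.17 -0.46] F [-0.   1.  -0.1] M [ 0.02 -0.    0.02] w 13.2
```

View pics/scene7.png

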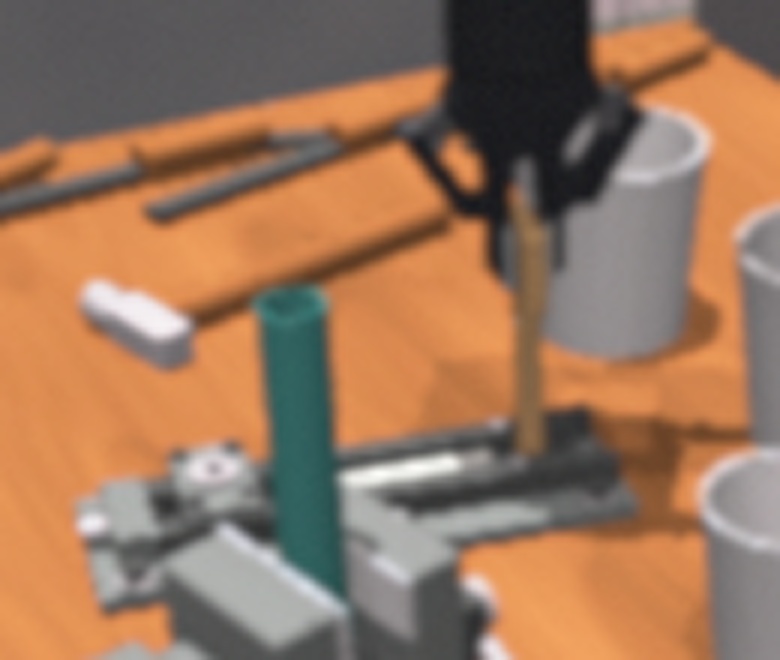

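>>> {"op": "move_arm", "data": {
  "steps": [
    [[0,0,2],[0,0,0],-1],
    [[0,0,4],[0,0,0],-1],
    [[0,0,4],[0,0,0],-1]
  ]
}}

```text
clock: 18.35
position: [474.1, -216.8, 125.1]
orientation: [0.774, 0.633, 0.0, 0.001]
ft_force: [-0.7, 0.4, -1.0]
grip_width: 12.9
```

```bash
python3 go.py 580.5 -238.0 125.5 -0.199
```

```text
t18.35 pos [ 474.1 -216.8  125.1] yaw_y -0.200 z [ 0.001 -0.001 -1.   ] j [-0.66  0.13  1.85 -0.    1.16 -0.46] F [-0.7  0.4 -1. ] M [ 0.04 -0.04 -0.06] w 12.9
[  0.3 108.5  -0.4] [ 0.001  0.001 -0.001]
```

>>> {"op": "move_arm", "data": {
  "steps": [
    [[0,6,0],[0,0,0],-1],
    [[0,14,0],[0,0,0],-1],
    [[0,24,0],[0,0,0],-1],
    [[0,36,0],[0,0,0],-1],
    [[0,48,0],[0,0,0],-1],
    [[0,60,0],[0,0,0],-1],
    [[0,72,0],[0,0,0],-1],
    [[0,82,0],[0,0,0],-1]
  ]
}}

```text
clock: 19.35
position: [555.3, -233.2, 125.0]
orientation: [0.774, 0.633, 0.0, 0.001]
ft_force: [-0.5, 1.1, -1.0]
grip_width: 13.2
```

```bash
python3 look.py scene 8 200 120 330 230 6; python3 go.py 580.5 -238.0 125.5 -0.199
```

```text
t19.40 pos [ 556.3 -233.5  125.2] yaw_y -0.200 z [ 0.002 -0.001 -1.   ] j [-0.6   0.33  1.61  0.    1.2  -0.4 ] F [ 0.3 -0.2  0.3] M [-0.01  0.04 -0.05] w 13.1
t19.40 pos [ 556.3 -233.5  125.2] yaw_y -0.200 z [ 0.002 -0.001 -1.   ] j [-0.6   0.33  1.61  0.    1.2  -0.4 ] F [ 0.3 -0.2  0.3] M [-0.01  0.04 -0.05] w 13.1
[ 0.4 24.6 -0.2] [ 0.003  0.001 -0.001]
```

View pics/scene8.png

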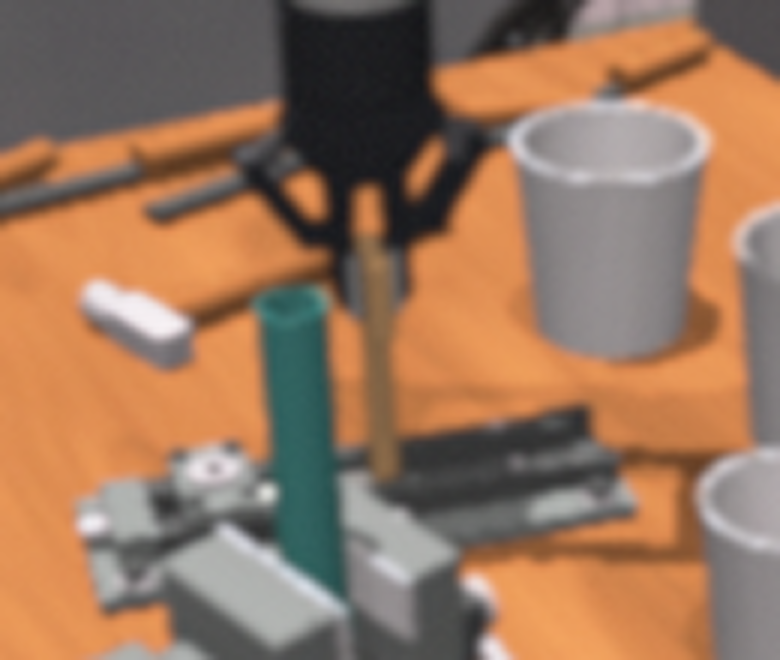

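>>> {"op": "move_arm", "data": {
  "steps": [
    [[0,5,0],[0,0,0],-1],
    [[0,10,0],[0,0,0],-1],
    [[0,14,0],[0,0,0],-1],
    [[0,17,0],[0,0,0],-1],
    [[0,20,0],[0,0,0],-1],
    [[0,22,0],[0,0,0],-1]
  ]
}}

```text
clock: 20.15
position: [578.0, -237.9, 125.3]
orientation: [0.774, 0.633, 0.001, 0.001]
ft_force: [-0.5, 0.1, -1.1]
grip_width: 13.2
```

```bash
python3 go.py 580.5 -238.0 125.5 -0.199
```

```text
t20.15 pos [ 578.  -237.9  125.3] yaw_y -0.200 z [ 0.003 -0.001 -1.   ] j [-0.58  0.38  1.55  0.    1.21 -0.38] F [-0.5  0.1 -1.1] M [0.11 0.23 0.  ] w 13.2
[ 0.4  2.5 -0.2] [ 0.003  0.001 -0.001]
```

>>> {"op": "move_arm", "data": {
  "steps": [
    [[0,1,0],[0.003,0,0],-1],
    [[0,2,0],[0.003,0,0],-1],
    [[0,3,0],[0.003,0,0],-1],
    [[0,3,0],[0.003,0,0],-1]
  ]
}}

```text
clock: 20.65
position: [581.0, -238.5, 125.3]
orientation: [0.774, 0.633, -0.0, 0.0]
ft_force: [-0.8, -0.1, -1.2]
grip_width: 13.0
```

```bash
python3 go.py 580.5 -238.0 125.5 -0.199
```

```text
t20.65 pos [ 581.  -238.5  125.3] yaw_y -0.200 z [-0.    -0.001 -1.   ] j [-0.58  0.39  1.54 -0.    1.22 -0.38] F [-0.8 -0.1 -1.2] M [ 0.11  0.18 -0.  ] w 13.0
[ 0.4 -0.6 -0.2] [-0.     0.001 -0.001]
```

>>> {"op": "move_arm", "data": {
  "steps": [
    [[0,1.5,0],[0,0,0],-1],
    [[0,3,0],[0,0,0],-1],
    [[0,4,0],[0,0,0],-1],
    [[0,4,0],[0,0,0],-1]
  ]
}}

```text
clock: 21.15
position: [583.6, -239.1, 125.2]
orientation: [0.774, 0.633, -0.002, -0.001]
ft_force: [-6.7, 0.8, 3.0]
grip_width: 13.2
```

```bash
python3 go.py
```

```text
t21.15 pos [ 583.6 -239.1  125.2] yaw_y -0.200 z [-0.004  0.    -1.   ] j [-0.58  0.4   1.52 -0.    1.22 -0.38] F [-6.7  0.8  3. ] M [ 0.3   1.75 -0.01] w 13.2
```

>>> {"op": "move_arm", "data": {
  "steps": [
    [[0,2,0],[0,0,0],-1],
    [[0,3,0],[0,0,0],-1],
    [[0,3,0],[0,0,0],-1]
  ]
}}

```text
clock: 21.52
position: [584.6, -239.3, 125.2]
orientation: [0.774, 0.633, -0.003, -0.004]
ft_force: [-8.0, 1.8, 6.1]
grip_width: 13.1
```

```bash
python3 look.py scene 9 200 120 330 230 6
```

```text
t21.57 pos [ 584.6 -239.3  125.2] yaw_y -0.199 z [-0.01   0.002 -1.   ] j [-0.58  0.4   1.52 -0.    1.23 -0.38] F [-8.8  2.6  5.6] M [ 0.42  2.33 -0.01] w 13.0
```

View pics/scene9.png

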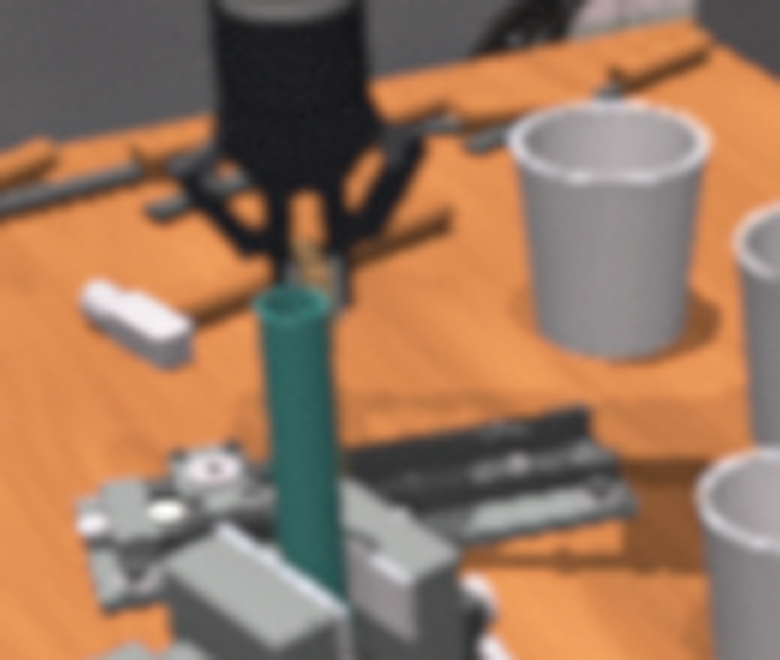

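>>> {"op": "move_arm", "data": {
  "steps": [
    [[0,-4,0],[0.01,0,0],-1],
    [[0,-14,0],[0.01,0,0],-1],
    [[0,-25,0],[0.01,0,0],-1],
    [[0,-30,-20],[0.01,0,0],-1],
    [[0,-30,-60],[0.01,0,0],-1],
    [[0,-30,-100],[0.01,0,0],-1],
    [[0,-30,-120],[0.01,0,0],-1],
    [[0,-30,-120],[0.01,0,0],-1]
  ]
}}

```text
clock: 22.58
position: [557.2, -234.1, 247.7]
orientation: [0.774, 0.633, -0.006, -0.005]
ft_force: [0.5, 0.4, -1.6]
grip_width: 12.8
```

```bash
python3 go.py 440 -13 245 -0.199
```

```text
t22.57 pos [ 557.2 -234.1  247.7] yaw_y -0.199 z [-0.016  0.001 -1.   ] j [-0.59  0.23  1.48 -0.01  1.44 -0.39] F [ 0.5  0.4 -1.6] M [ 0.03  0.01 -0.04] w 12.8
[ 193.6 -158.5    4.8] [-0.016  0.002 -0.   ]
```

>>> {"op": "move_arm", "data": {
  "steps": [
    [[25,-20,0],[-0.008,0,0],-1],
    [[60,-49,1],[-0.016,0.002,0],-1],
    [[100,-82,2],[-0.016,0.002,0],-1],
    [[140,-115,3],[-0.016,0.002,0],-1],
    [[172,-141,4],[-0.016,0.002,0],-1],
    [[193,-158,5],[-0.016,0.002,0],-1],
    [[193.6,-158.5,5],[-0.016,0.002,0],-1],
    [[193.6,-158.5,5],[-0.016,0.002,0],-1]
  ]
}}

```text
clock: 23.58
position: [439.9, -13.4, 243.8]
orientation: [0.774, 0.633, -0.001, -0.0]
ft_force: [0.6, -0.8, 0.5]
grip_width: 13.3
```

```bash
python3 look.py top 10 290 130 430 250 5;python3 look.py scene 10 190 120 370 260 4; python3 go.py 440 -13 245 -0.199
```

```text
t23.62 pos [440.1 -13.6 244.1] yaw_y -0.200 z [-0.001  0.    -1.   ] j [-0.31 -0.21  1.94 -0.    1.42 -0.11] F [-0.2 -0.6 -0.3] M [ 0.05 -0.01 -0.06] w 13.3
t23.68 pos [440.2 -13.7 244.3] yaw_y -0.200 z [-0.001  0.    -1.   ] j [-0.31 -0.21  1.94 -0.    1.42 -0.11] F [-0.9  0.5 -1. ] M [-0.   -0.01 -0.04] w 12.9
t23.68 pos [440.2 -13.7 244.3] yaw_y -0.200 z [-0.001  0.    -1.   ] j [-0.31 -0.21  1.94 -0.    1.42 -0.11] F [-0.9  0.5 -1. ] M [-0.   -0.01 -0.04] w 12.9
[ 0.7 -0.3 -0.7] [-0.001  0.    -0.001]
```

View pics/top10.png

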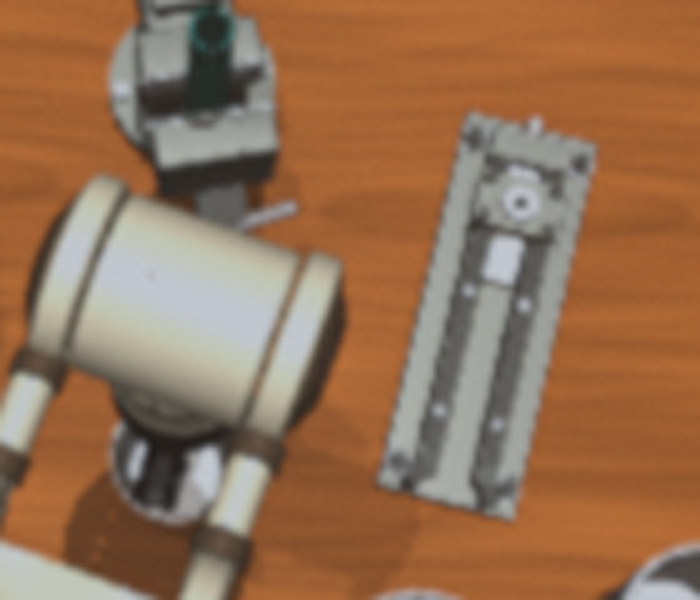

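View pics/scene10.png

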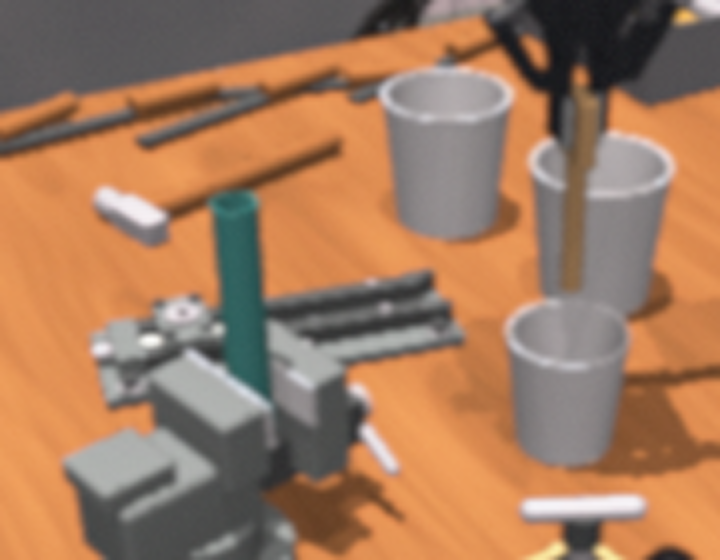

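Run:
```python
from h import *
im,d,m,T=load("top10.npz")
q=np.array([574.857,-238.015,-.19896]); c,s=np.cos(q[2]),np.sin(q[2])
uv=(np.array([[482,279],[515,287],[498,283],[522,170]])+.5)/5-.5+[290,130]
e=raise_px(m,T,uv,22)[:,:2]-q[:2]; print(np.c_[c*e[:,0]+s*e[:,1],-s*e[:,0]+c*e[:,1]])
# tin rim in scene: bias check
im,d,m,T=load("scene10.npz")
uv=(np.array([[505,337],[630,337],[567,300],[567,368]])+.5)/4-.5+[190,120]
P=raise_px(m,T,uv,95); print(P,P[:,:2].mean(0))
# fit circle from scene cloud points z ~ 92-98
for n in("scene10.npz","top0.npz"):
    im,w=cloud(n); k=(np.hypot(w[...,0]-440,w[...,1]+14)<60)&(w[...,2]>90)&(w[...,2]<98); p=w[k]
    A=np.c_[2*p[:,:2],np.ones(len(p))]; b=(p[:,:2]**2).sum(1); x=np.linalg.lstsq(A,b,rcond=None)[0]; print(n,len(p),x[:2],np.sqrt(x[2]+x[0]**2+x[1]**2))
```

```text
[[ 13.6667291   11.49259555]
 [ 13.84812887 -13.03222718]
 [ 13.66623661  -0.42367123]
 [101.64114356   0.88606702]]
[[482.38381406 -31.64457593  95.        ]
 [404.7439539   13.62710261  95.        ]
 [415.3490514  -51.41593118  95.        ]
 [466.22714904  23.66829643  95.        ]] [442.1759921  -11.44127702]
scene10.npz 153 [441.6058525  -13.21528624] 42.853884818600555
top0.npz 80 [438.04235556 -14.32304809] 43.035503571183995
```

Run:
```python
from h import *
q=np.array([574.857,-238.015,-.19896]); c,s=np.cos(q[2]),np.sin(q[2])
def prof(n,xs,z,ys):
    im,d,m,T=load(n); g=cv2.cvtColor(im,cv2.COLOR_RGB2GRAY).astype(np.float32); g=im[...,2].astype(np.float32)
    out=0
    for y in ys:
        P=np.c_[q[0]+c*xs-s*y,q[1]+s*xs+c*y,np.full(len(xs),z)]; uv=proj(m,T,P).astype(np.float32)
        out=out+cv2.remap(g,uv[:,0].reshape(1,-1),uv[:,1].reshape(1,-1),cv2.INTER_LINEAR).ravel()
    return out/len(ys)
def edge(n,x0,z,ys,w=9):
    xs=np.arange(x0-w,x0+w+.1,.25); f=prof(n,xs,z,ys); 
    lo,hi=f[:8].mean(),f[-8:].mean(); h=(lo+hi)/2; i=np.where(np.diff(np.sign(f-h)))[0]; return xs[i].round(2),lo.round(),hi.round()
ys=np.linspace(-6,6,7)
print("top0 back",edge("top0.npz",-81,22,ys),"front",edge("top0.npz",8.5,22,ys))
print("top10 back",edge("top10.npz",14,22,ys))
for n in("top0.npz","top10.npz"):
    print(n,"plate near",edge(n,-150,12,np.linspace(-40,-20,9)),edge(n,-150,12,np.linspace(20,40,9)),"far",edge(n,140,12,np.linspace(-40,-15,9)),edge(n,140,12,np.linspace(20,40,9)))
```

```text
top0 back (array([-79.]), np.float32(153.0), np.float32(203.0)) front (array([7.5]), np.float32(204.0), np.float32(154.0))
top10 back (array([16.75]), np.float32(154.0), np.float32(203.0))
top0.npz plate near (array([-151.5]), np.float32(51.0), np.float32(103.0)) (array([-151.]), np.float32(52.0), np.float32(110.0)) far (array([139.5]), np.float32(142.0), np.float32(48.0)) (array([140.]), np.float32(137.0), np.float32(49.0))
top10.npz plate near (array([-151.5]), np.float32(51.0), np.float32(104.0)) (array([-150.5]), np.float32(47.0), np.float32(103.0)) far (array([139.5]), np.float32(143.0), np.float32(49.0)) (array([140.]), np.float32(138.0), np.float32(50.0))
```

>>> {"op": "move_arm", "data": {
  "steps": [
    [[0,0,25],[0,0,0],-1],
    [[0,0,55],[0,0,0],-1],
    [[0,0,85],[0,0,0],-1],
    [[0,0,105],[0,0,0],-1],
    [[0,0,118],[0,0,0],-1],
    [[0,0,126],[0,0,0],-1],
    [[0,0,126],[0,0,0],-1]
  ]
}}

```text
clock: 24.55
position: [440.1, -13.9, 118.2]
orientation: [0.774, 0.633, -0.0, -0.0]
ft_force: [0.3, -0.3, -0.1]
grip_width: 13.2
```

```bash
python3 look.py scene 11 270 130 370 250 5
```

```text
t24.60 pos [440.5 -14.  118.7] yaw_y -0.200 z [-0. -0. -1.] j [-0.31 -0.07  2.07 -0.    1.14 -0.11] F [ 0.2  0.  -0.5] M [0.   0.01 0.04] w 13.2
```

View pics/scene11.png

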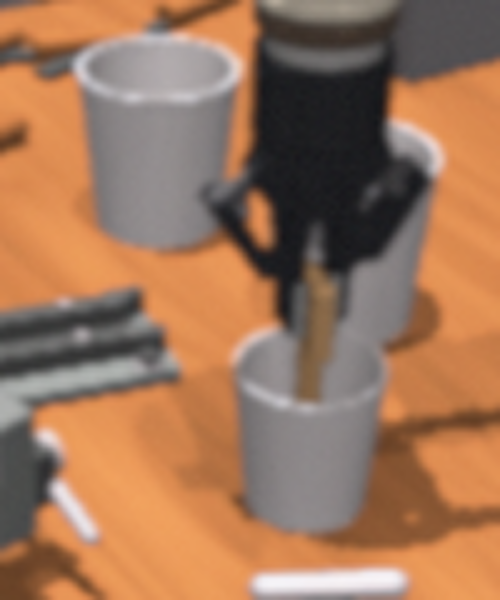

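>>> {"op": "move_arm", "data": {
  "steps": [
    [[0,0,2],[0,0,0],-1],
    [[0,0,4],[0,0,0],-1],
    [[0,0,5.5],[0,0,0],-1],
    [[0,0,6.5],[0,0,0],-1]
  ]
}}

```text
clock: 25.1
position: [441.9, -14.4, 115.5]
orientation: [0.774, 0.633, 0.0, 0.001]
ft_force: [-6.6, 1.0, 25.4]
grip_width: 13.3
```

```bash
python3 go.py
```

```text
t25.10 pos [441.9 -14.4 115.5] yaw_y -0.200 z [ 0.002 -0.001 -1.   ] j [-0.31 -0.07  2.07 -0.    1.13 -0.11] F [-6.6  1.  25.4] M [0.48 2.05 0.01] w 13.3
```

>>> {"op": "move_arm", "data": {
  "steps": [
    [[0,0,-0.5],[0,0,0],-1],
    [[0,0,-0.5],[0,0,0],-1]
  ]
}}

```text
clock: 25.35
position: [442.2, -14.4, 116.2]
orientation: [0.774, 0.633, 0.001, 0.001]
ft_force: [0.1, 0.4, -0.5]
grip_width: 13.0
```

```bash
python3 go.py
```

```text
t25.35 pos [442.2 -14.4 116.2] yaw_y -0.200 z [ 0.003 -0.001 -1.   ] j [-0.31 -0.07  2.07 -0.    1.13 -0.11] F [ 0.1  0.4 -0.5] M [-0.02  0.02 -0.04] w 13.0
```

Force is off; the foot is at the floor. Release.

>>> {"op": "move_arm", "data": {
  "steps": [
    [[0,0,0],[0,0,0],-0.5],
    [[0,0,0],[0,0,0],-0.3],
    [[0,0,0],[0,0,0],0],
    [[0,0,0],[0,0,0],0.5],
    [[0,0,0],[0,0,0],0.8],
    [[0,0,0],[0,0,0],0.8],
    [[0,0,0],[0,0,0],0.8]
  ]
}}

```text
clock: 26.22
position: [442.2, -14.5, 116.3]
orientation: [0.774, 0.633, 0.001, 0.001]
ft_force: [-0.2, -0.7, 0.4]
grip_width: 76.9
```

```bash
python3 look.py scene 12 270 130 370 250 5
```

```text
t26.27 pos [442.2 -14.5 116.3] yaw_y -0.200 z [ 0.003 -0.001 -1.   ] j [-0.31 -0.07  2.07 -0.    1.13 -0.11] F [ 0.2  0.1 -0.4] M [-0.   -0.01  0.03] w 76.7
```

View pics/scene12.png

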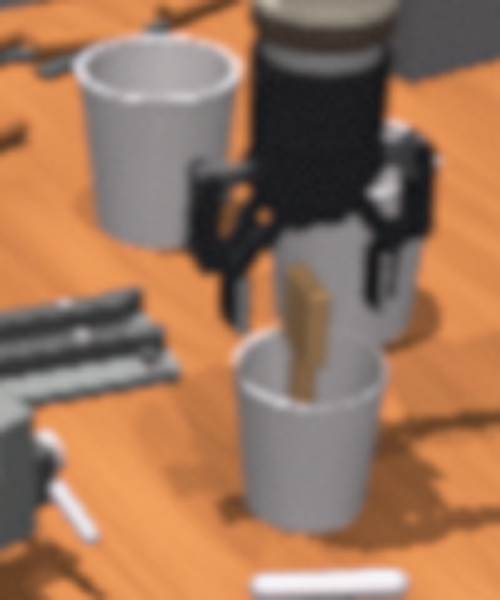

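>>> {"op": "move_arm", "data": {
  "steps": [
    [[0,0,-15],[0,0,0],0.8],
    [[0,0,-40],[0,0,0],0.8],
    [[0,0,-80],[0,0,0],0.8],
    [[0,0,-120],[0,0,0],0.8],
    [[0,0,-160],[0,0,0],0.8],
    [[0,0,-170],[0,0,0],0.8]
  ]
}}

```text
clock: 27.02
position: [443.2, -14.6, 290.3]
orientation: [0.774, 0.633, 0.002, 0.004]
ft_force: [0.0, 0.4, -0.7]
grip_width: 76.6
```

```bash
python3 go.py 300 -400 290 -0.6
```

```text
t27.02 pos [443.2 -14.6 290.3] yaw_y -0.200 z [ 0.009 -0.003 -1.   ] j [-0.31 -0.24  1.87 -0.    1.5  -0.11] F [ 0.   0.4 -0.7] M [ 0.03  0.   -0.03] w 76.6
[-4.061e+02 -6.380e+01  3.000e-01] [ 0.01 -0.    0.4 ]
```

>>> {"op": "move_arm", "data": {
  "steps": [
    [[-406,-64,0],[0.01,0,0.4],0.8],
    [[-406,-64,0],[0.01,0,0.4],0.8],
    [[-406,-64,0],[0.01,0,0.4],0.8],
    [[-406,-64,0],[0.01,0,0.4],0.8],
    [[-406,-64,0],[0.01,0,0.4],0.8],
    [[-406,-64,0],[0.01,0,0.4],0.8],
    [[-406,-64,0],[0.01,0,0.4],0.8],
    [[-406,-64,0],[0.01,0,0.4],0.8]
  ]
}}

```text
clock: 28.02
position: [298.5, -401.2, 289.3]
orientation: [0.885, 0.465, 0.0, -0.001]
ft_force: [0.6, -0.0, -0.8]
grip_width: 76.8
```

```bash
python3 look.py scene 13 190 120 430 350 3; python3 look.py top 13 180 110 430 260 3
python3 - <<'E'
from h import *
im,w=cloud("scene13.npz")
k=(np.hypot(w[...,0]-440,w[...,1]+14)<70)&(w[...,2]>100)&(w[...,2]<200); p=w[k]
for z0 in range(100,170,10):
    q=(p[:,2]>=z0)&(p[:,2]<z0+10)
    if q.sum(): print(z0,q.sum(),p[q].mean(0).round(1))
def foam(n):
    im,w=cloud(n); k=(w[...,0]>500)&(w[...,0]<610)&(w[...,1]>140)&(w[...,1]<370)&(w[...,2]>30)&(w[...,2]<56)
    p=w[k]; c,*_=np.linalg.lstsq(np.c_[p[:,:2]-[557,255],np.ones(len(p))],p[:,2],rcond=None); return c,len(p)
for n in("scene0.npz","scene13.npz"): print(n,*foam(n))
E
```

```text
t28.07 pos [ 299.3 -399.9  289.5] yaw_y -0.602 z [-0.001  0.003 -1.   ] j [-1.17 -0.07  1.72  0.    1.5  -0.57] F [ 0.2 -0.3 -0.7] M [0.04 0.01 0.06] w 76.4
t28.12 pos [ 299.8 -399.2  289.7] yaw_y -0.600 z [-0.     0.002 -1.   ] j [-1.17 -0.07  1.72  0.    1.5  -0.57] F [-0.2  0.2 -1.6] M [-0.01  0.    0.01] w 76.6
100 8 [451.7  -7.  106.4]
110 30 [451.7  -7.9 114.6]
120 28 [451.3  -7.5 125.2]
130 29 [451.4  -8.  135. ]
140 31 [451.7  -8.3 145.7]
150 38 [447.7 -11.4 154. ]
scene0.npz [-7.77468154e-03 -4.29898884e-03  4.33364284e+01] 3108
scene13.npz [-7.49925843e-03 -5.00362780e-03  4.32277759e+01] 3278
```

View pics/scene13.png

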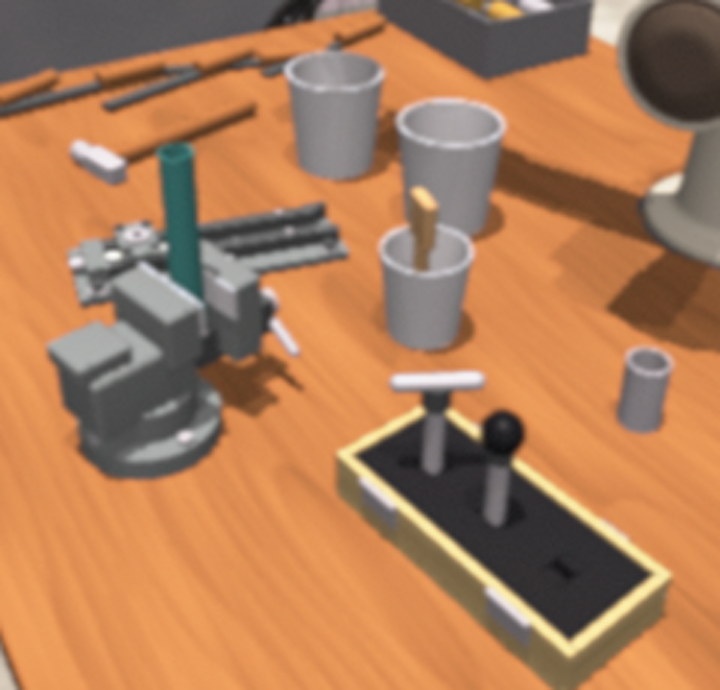

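View pics/top13.png

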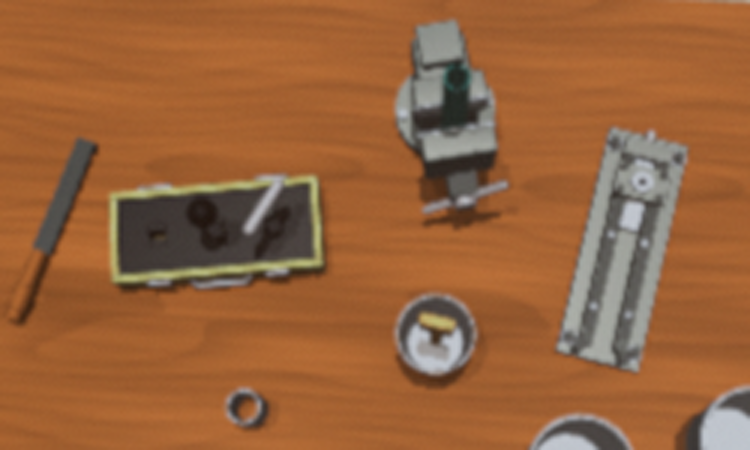

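Run:
```python
from h import *
q=np.array([574.857,-238.015,-.19896]); c,s=np.cos(q[2]),np.sin(q[2])
for n in("top10.npz","top13.npz"):
    im,d,m,T=load(n); g=im[...,2].astype(np.float32); xs=np.arange(5,25,.25); f=0
    for y in np.linspace(-6,6,7):
        uv=proj(m,T,np.c_[q[0]+c*xs-s*y,q[1]+s*xs+c*y,np.full(len(xs),22)]).astype(np.float32)
        f=f+cv2.remap(g,uv[:,:1].T.copy(),uv[:,1:].T.copy(),cv2.INTER_LINEAR).ravel()/7
    print(n,xs[np.argmin(abs(f-178.5))])
from station import robot
print(np.abs(robot.read_state()["qd"]).max()); robot.sign_off()
```

```text
top10.npz 16.75
top13.npz 17.0
0.023119012958656156
the job is handed in; nothing more can be done
```

I carried out the whole task, and my last checks found no failures. It was handed in at about 28 s of the 72 s allowed.

- **Drawing out:** I gripped the stick by its paddle and drew it out of the end cutout with twist strokes of up to 0.4 rad each way. The largest wrist load I read was 12 N, right at the tipping limit, for about two seconds. The case did not move visibly. A foam plane fit afterwards matched the start to within 0.001 rad and 0.1 mm.
- **Pushing the blank:** I pushed it with the stick's foot until the force rose to about 9 N against the stop. In the top camera the blank's back edge moved 95.75 mm. That puts its front end about 105 mm along the jig, where the stop is. A more pessimistic reading of the same edge gives 103 mm, still within the 3 mm allowed. The edge had not moved when I checked again just before handing in.
- **Standing the stick:** It stands upright on the floor of the smallest tin, near the middle. While lowering it I pressed on the tin floor with about 25 N for a moment, then eased off before letting go.
- **Everything else:** In the final pictures the reamer and drift are still seated, nothing else looks moved, and the arm is clear. I did not measure the bystanders.

The two cameras disagreed by about 3 mm. I corrected for this by comparing them with the gripper's known position.

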